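# Load the knob jig and hold the sprung keeper arm at its stop

## Task

Stand the three loose wooden drawer knobs upright, foot down, in the three wells of the jig, one in each well. Then swing the sprung keeper arm by its red handle over the knobs until it meets its stop, and finish while still holding it there: do not let go, its spring would throw it open again. Leave the plane, the try square and the chisel where they lie.

Things in the scene. Friction and masses are not known exactly. Their poses are not given: they have to be found in the camera images.
- jig: Green-painted jig block fixed to the bench, 72 (x) by 290 (y) by 22 mm tall; origin under its centre, z up. Wells in a row at y = -46, 0, 46 mm. A steel pivot post (34 mm diameter, 64 mm above the bench, brass spring round it) stands at y = -108 mm; a steel stop block, 16 by 18 mm, top 78 mm above the bench, at x = -21, y = 100 mm.
- well0 (a point): Centre of the mouth of the pivot-side well of the jig, level with the block's top face, 22 mm above the bench. The well is round, 32 mm across, 16 mm deep (dark floor, 6 mm above the bench). A knob standing in it has its underside 16 mm below this point and its head clear above the block.
- well1 (a point): Centre of the mouth of the middle well of the jig, level with the block's top face, 22 mm above the bench. The well is round, 32 mm across, 16 mm deep (dark floor, 6 mm above the bench). A knob standing in it has its underside 16 mm below this point and its head clear above the block.
- well2 (a point): Centre of the mouth of the stop-side well of the jig, level with the block's top face, 22 mm above the bench. The well is round, 32 mm across, 16 mm deep (dark floor, 6 mm above the bench). A knob standing in it has its underside 16 mm below this point and its head clear above the block.
- pivot (a point): Point on the keeper arm's upright pivot axis, 100 mm above the bench (fixed; the handle point circles about it at the same height).
- handle (a point): Red upright round peg on the keeper arm, 16 mm diameter, from 76 to 114 mm above the bench; pinch or push it. This point: on its axis, 100 mm above the bench, 185 mm from the pivot axis; x points outwards along the arm. The arm: an aluminium bar 22 mm wide, 66 to 76 mm above the bench, ending 30 mm past the peg; seated knobs (tops at 60 mm) pass below it.
- keeper (a joint): Keeper arm's angle, rad. 0: at rest, sprung open, pointing 0.27 rad from the jig's +x towards its +y. Grows anticlockwise seen from above to 1.30 at the stop, where the arm lies along the jig's +y over the wells. The spring always drives it back to 0: about 1.4 N at the handle at first, 6 N at the stop.
- knob_a_mid (a point): A turned pale-wood drawer knob, loose, standing on its foot on the bench at first. Round: foot 24 mm diameter, 24 mm tall; head 34 mm diameter, straight-sided from 28 to 48 mm above the underside; 54 mm tall, about 30 g. This point: on its axis, half-way up, 27 mm above its underside; z is its axis. All three are alike.
- knob_b_mid (a point): A turned pale-wood drawer knob, loose, standing on its foot on the bench at first. Round: foot 24 mm diameter, 24 mm tall; head 34 mm diameter, straight-sided from 28 to 48 mm above the underside; 54 mm tall, about 30 g. This point: on its axis, half-way up, 27 mm above its underside; z is its axis. All three are alike.
- knob_c_mid (a point): A turned pale-wood drawer knob, loose, standing on its foot on the bench at first. Round: foot 24 mm diameter, 24 mm tall; head 34 mm diameter, straight-sided from 28 to 48 mm above the underside; 54 mm tall, about 30 g. This point: on its axis, half-way up, 27 mm above its underside; z is its axis. All three are alike.
- plane: Dark wooden hand plane, 200 (x) by 58 by about 95 mm tall, origin under its centre. A bystander, not to be moved.
- square: Try square lying flat: wooden stock 100 (x) by 22 by 16 mm, origin under the stock's centre, steel blade 28 mm wide reaching 160 mm to its +y at x = -36 mm. A bystander, not to be moved.
- chisel: Chisel lying along its x axis, 240 mm long, amber handle 26 mm thick towards -x, steel blade to +x, origin under its middle. A bystander, not to be moved.
Not all that is in view belongs to the job. Leave any blue or purple look-alike of the part that bears knob_b_mid alone.

How it is judged:
On the way, in this order (a step that is already met when the one before it is completed fails the run):
1. a knob stands seated and let go in each of the three wells, the keeper arm still open (((horizontal distance between knob_a_mid and well0 below 0.009 m and z of knob_a_mid in the frame of well0 below 0.016 m and angle between knob_a_mid's own z axis and vertical below 0.2 rad) or (horizontal distance between knob_b_mid and well0 below 0.009 m and z of knob_b_mid in the frame of well0 below 0.016 m and angle between knob_b_mid's own z axis and vertical below 0.2 rad) or (horizontal distance between knob_c_mid and well0 below 0.009 m and z of knob_c_mid in the frame of well0 below 0.016 m and angle between knob_c_mid's own z axis and vertical below 0.2 rad)) and ((horizontal distance between knob_a_mid and well1 below 0.009 m and z of knob_a_mid in the frame of well1 below 0.016 m and angle between knob_a_mid's own z axis and vertical below 0.2 rad) or (horizontal distance between knob_b_mid and well1 below 0.009 m and z of knob_b_mid in the frame of well1 below 0.016 m and angle between knob_b_mid's own z axis and vertical below 0.2 rad) or (horizontal distance between knob_c_mid and well1 below 0.009 m and z of knob_c_mid in the frame of well1 below 0.016 m and angle between knob_c_mid's own z axis and vertical below 0.2 rad)) and ((horizontal distance between knob_a_mid and well2 below 0.009 m and z of knob_a_mid in the frame of well2 below 0.016 m and angle between knob_a_mid's own z axis and vertical below 0.2 rad) or (horizontal distance between knob_b_mid and well2 below 0.009 m and z of knob_b_mid in the frame of well2 below 0.016 m and angle between knob_b_mid's own z axis and vertical below 0.2 rad) or (horizontal distance between knob_c_mid and well2 below 0.009 m and z of knob_c_mid in the frame of well2 below 0.016 m and angle between knob_c_mid's own z axis and vertical below 0.2 rad)) and contact force between the fingers and knob_a below 0.1 N and contact force between the fingers and knob_b below 0.1 N and contact force between the fingers and knob_c below 0.1 N and value of joint keeper below 0.4 rad), for 0.2 s.
2. the keeper arm is swung to its stop by the robot (value of joint keeper above 1.25 rad and contact force between any of the fingers, the arm and keeper above 1.5 N), for 0.2 s.
At the end, for the whole second after the job is handed in: One knob stands in each well (within 9 mm of its centre, 5 mm of its floor and 0.2 rad of upright), untouched by the fingers; the keeper arm is at rest within 0.05 rad of its stop, held by the robot with over 1.5 N, and touches no knob, plane, square or chisel (all of step 2 and ((horizontal distance between knob_a_mid and well0 below 0.009 m and z of knob_a_mid in the frame of well0 below 0.016 m and angle between knob_a_mid's own z axis and vertical below 0.2 rad) or (horizontal distance between knob_b_mid and well0 below 0.009 m and z of knob_b_mid in the frame of well0 below 0.016 m and angle between knob_b_mid's own z axis and vertical below 0.2 rad) or (horizontal distance between knob_c_mid and well0 below 0.009 m and z of knob_c_mid in the frame of well0 below 0.016 m and angle between knob_c_mid's own z axis and vertical below 0.2 rad)) and ((horizontal distance between knob_a_mid and well1 below 0.009 m and z of knob_a_mid in the frame of well1 below 0.016 m and angle between knob_a_mid's own z axis and vertical below 0.2 rad) or (horizontal distance between knob_b_mid and well1 below 0.009 m and z of knob_b_mid in the frame of well1 below 0.016 m and angle between knob_b_mid's own z axis and vertical below 0.2 rad) or (horizontal distance between knob_c_mid and well1 below 0.009 m and z of knob_c_mid in the frame of well1 below 0.016 m and angle between knob_c_mid's own z axis and vertical below 0.2 rad)) and ((horizontal distance between knob_a_mid and well2 below 0.009 m and z of knob_a_mid in the frame of well2 below 0.016 m and angle between knob_a_mid's own z axis and vertical below 0.2 rad) or (horizontal distance between knob_b_mid and well2 below 0.009 m and z of knob_b_mid in the frame of well2 below 0.016 m and angle between knob_b_mid's own z axis and vertical below 0.2 rad) or (horizontal distance between knob_c_mid and well2 below 0.009 m and z of knob_c_mid in the frame of well2 below 0.016 m and angle between knob_c_mid's own z axis and vertical below 0.2 rad)) and contact force between each of the fingers, keeper and knob_a below 0.1 N and contact force between each of the fingers, keeper and knob_b below 0.1 N and contact force between each of the fingers, keeper and knob_c below 0.1 N and velocity of joint keeper below 0.1 rad/s and contact force between keeper and plane below 0.1 N and contact force between keeper and square below 0.1 N and contact force between keeper and chisel below 0.1 N); the arm keeps its last pose, push and grip.
It fails at once if the plane is moved more than 30 mm (distance of plane from where it was at the start of the episode above 0.03 m).
It fails at once if the square is moved more than 30 mm (distance of square from where it was at the start of the episode above 0.03 m).
It fails at once if the chisel is moved more than 30 mm (distance of chisel from where it was at the start of the episode above 0.03 m).
It also fails if it takes over 72 s, if anything falls off the work surface, if the arm or the gripper's body presses on something with over 40 N, if the wrist force passes 120 N, or if a joint passes its speed limit or range.

## Robot

A 7-joint arm with a two-finger parallel gripper is mounted at the origin on the work surface. World frame = base frame: x ahead of the robot, y to its left, z up, the work surface at z = 0. Lengths are in m, angles in rad, forces in N, time in s.
With the tool pointing down it reaches from about 0.35 to 0.775 m from the base axis. Payload 3.1 kg.
Tool frame: the origin (TCP) lies on the centre line of the jaws, within the pads' length; the fingertips stand 25 mm ahead of it and the grasp point (between the pads) lies 6 mm ahead of it; z points along the fingers, y is the direction in which the jaws open and shut (so a half turn about z gives the same grasp; the last joint's range is limited). The gripper opens to 85 mm and grips with 20 to 120 N. Pads are 22 mm wide; open, the fingers measure 114 mm over their backs; the gripper's body (76 mm by 85 mm) begins 54 mm behind the grasp point. The pads swing forward as they close: fully open they stand 13 mm farther back than shut.
Start: joints at [1.151, 0.311, 0.014, 1.512, -0.004, 1.319, -0.027], TCP at [0.203, -0.511, 0.256] pointing down, gripper open.
Joint ranges: [-2.7, 2.7], [-0.3, 1.91], [-1.27, 1.3], [0.12, 2.57], [-1.44, 4.58], [0.2, 2.03], [-3.05, 3.05]. Speed limits (rad/s): [2.79, 2.79, 3.14, 3.14, 3.14, 3.14, 3.14].

## Interface

Orientations are given as a unit quaternion [x, y, z, w].
In Python, from cell import r gives the robot as it stands.
- The arm moves only by the tool carry_out, never from a script. Its argument "commands" is a list of rows, each an object with "grip": the finger opening in m, from 0 to 0.0854; "linear": the shift along the tool's x, y, z in m, a list of three; "spin": the turn about the tool's z in degrees. A call has 1 to 20 rows; each row shifts and turns the pose as measured when the row begins, along the tool's axes as they then stand; what a row does not reach is not made up. A row lasts 1/8 s, in which the tool goes at most 62.5 mm and 10.7 degrees, less where a joint would pass 70% of its speed; a pose out of reach is approached as far as the arm can. A call is refused whole if a number of a shift passes 0.0625 or a number of a turn 10.7, either way. A call with a gripper value outside its range is refused whole. The fingers move at their own pace and stop on an object; the grip force is fixed at half the most. Time passes only in rows, so rows that do not move let the fingers close. It gives the time, the measured TCP pose, the force and the opening at its end, in the units of the state.
- r.sense(): the state, without advancing time (a new reading comes with each control period).
- r.grab_frame(name): name is "scene" or "side" or "wrist"; returns the picture (480x640x3 uint8, blue, green, red); there is no depth.
- r.camera_params(name): a dict with "fovy" (degrees; the focal length in pixels is half the picture's height over the tangent of half this angle, whatever the lens; pixels are square), "cx", "cy" (the principal point, pixels), "extrinsics" (4x4, takes a point from world to camera coordinates). Camera axes: x right, y down, z forward; pixel columns grow to the right and rows downward; lengths in m; the calibration is good to about 2 mm. A picture is of the moment at which its call begins: read the wrist's pose just before it. camera_params takes no time and is no camera call; for the wrist camera it gives the pose at the moment of the call.
- r.close_job(): hands the job in, once; it reports no verdict.
The state is a dict: "time": time; "q": joint angles; "qvel": joint speeds; "tau": joint torques, N m; "ee_pos": TCP position; "eef_rot": TCP orientation; "contact_force": force on the tool from outside, world axes, zero at the start; "moment": the same for the moment, N m; "width": opening from 0.0 (shut) to 1.0 (fully open).
Only numpy, scipy, OpenCV 4.12 (cv2) and the standard library are available. Lean on these libraries where they do the work, as an engineer would, in place of code of your own. Each camera call takes 0.05 s, during which the arm holds its last target.

## Working session

There is one attempt and no reset: what is moved stays moved. The work goes in short steps, Python scripts to look and compute and a tool call to move; the robot and the scene stay as the last step left them, time stands still between calls to the robot, and variables do not carry over. Pictures are saved under pics/ and viewed, and the job is handed in when it is done.

Besides the shell and the picture viewer there is one more tool, called after "Emit:" as name(argument=value, ...) on one line, values as JSON. carry_out: Moves the arm, as the interface text tells. Its arguments: {"type":"object","properties":{"commands":{"type":"array"}},"required":["commands"]}

```bash
ls; mkdir -p pics
python3 - <<'E'
from cell import r
import cv2
print(r.sense())
for n in ["scene","side","wrist"]:
    p=r.camera_params(n); print(n,p)
    cv2.imwrite(f"pics/{n}0.png",r.grab_frame(n))
E
```

```text
pics
{'time': 0.0, 'q': array([ 1.15131854,  0.31176444,  0.01394901,  1.51307854, -0.00443052,
        1.31918045, -0.02720823]), 'qvel': array([0.00170012, 0.00029543, 0.00018845, 0.0007812 , 0.00121912,
       0.0003156 , 0.00158401]), 'tau': array([ 5.37740889e-04, -3.79909980e+01,  1.46136079e-01, -2.30589813e+01,
        1.20930580e-02,  1.35266691e-02,  1.86872683e-06]), 'ee_pos': array([ 0.20266503, -0.51057332,  0.25519093]), 'eef_rot': array([ 9.82203210e-01,  1.87817501e-01, -2.52586056e-04, -1.17312159e-03]), 'contact_force': array([-0.03725338,  0.20151069, -0.02813206]), 'moment': array([0.01862116, 0.09100891, 0.02146303]), 'width': 1.0024780433809812}
scene {'fovy': 51.01028075007409, 'cx': 327.13907062826763, 'cy': 238.61254823813033, 'extrinsics': array([[-0.84010589,  0.54241653,  0.00252913,  0.49932788],
       [ 0.41187725,  0.64094413, -0.64772506, -0.19796315],
       [-0.35295782, -0.54311595, -0.76186997,  1.2847584 ],
       [ 0.        ,  0.        ,  0.        ,  1.        ]])}
side {'fovy': 57.09859881663209, 'cx': 324.99369786604274, 'cy': 242.1277492176748, 'extrinsics': array([[ 0.99115536, -0.13268157, -0.00258034, -0.58573536],
       [-0.08440164, -0.61525253, -0.78379888,  0.15225167],
       [ 0.10240811,  0.77708424, -0.62100939,  1.06703196],
       [ 0.        ,  0.        ,  0.        ,  1.        ]])}
wrist {'fovy': 62.270616215951954, 'cx': 321.4064574787845, 'cy': 237.86717154698758, 'extrinsics': array([[ 0.36842325, -0.92965547, -0.00223964, -0.54884316],
       [-0.89212473, -0.35422536,  0.28042444, -0.03734445],
       [-0.26149145, -0.10131685, -0.95987349,  0.37827191],
       [ 0.        ,  0.        ,  0.        ,  1.        ]])}
```

View pics/scene0.png

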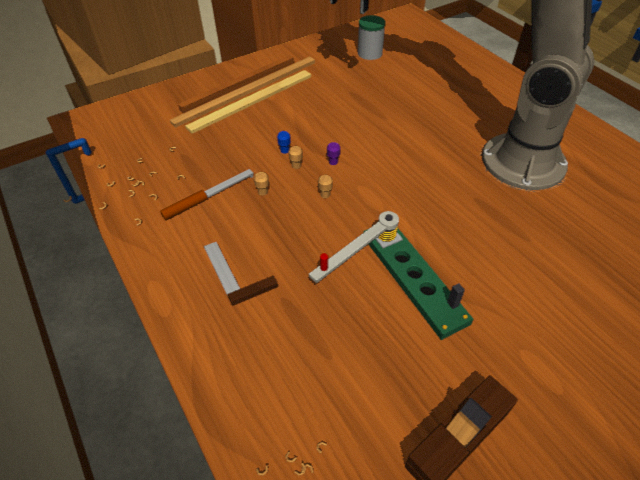

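View pics/side0.png

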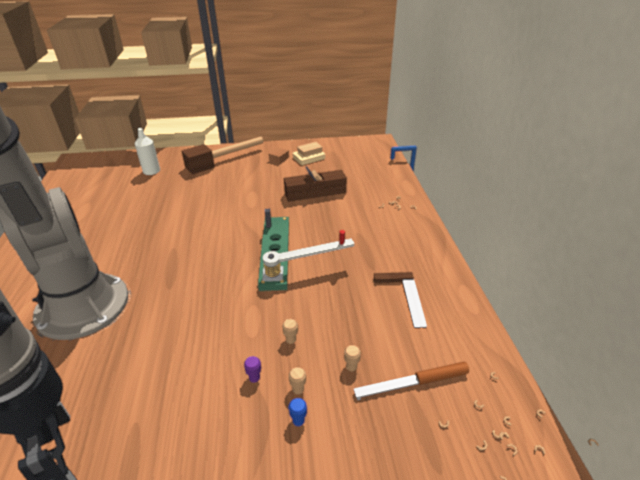

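View pics/wrist0.png

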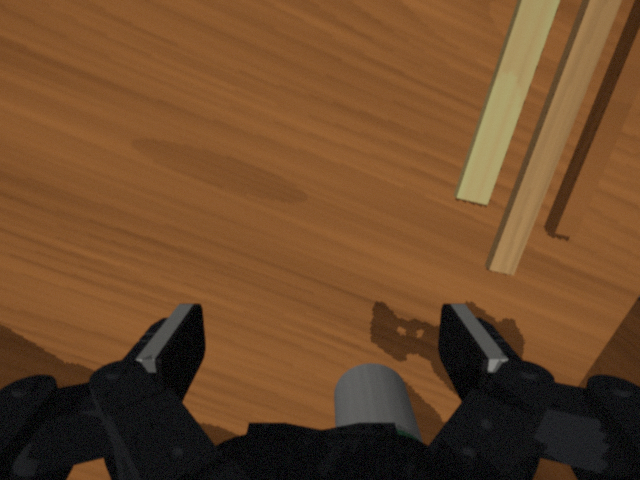

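Scene picture: the robot is top right. The pale knobs are at about (262,182), (296,157) and (325,185). The look-alikes are blue at (284,141) and purple at (333,152). The jig spans (380,230) to (460,325), and the red handle is at (324,262). Candidates for the knobs are those five pixels; I choose the three pale-wood ones. Next I check them in a crop.

Run:
```python
import cv2,numpy as np
s=cv2.imread("pics/scene0.png"); d=cv2.imread("pics/side0.png")
a=cv2.resize(s[125:205,240:355],None,fx=4,fy=4,interpolation=cv2.INTER_CUBIC)
b=cv2.resize(d[310:435,235:370],None,fx=2.5,fy=2.5,interpolation=cv2.INTER_CUBIC)
h=max(a.shape[0],b.shape[0]);c=np.zeros((h,a.shape[1]+b.shape[1],3),np.uint8);c[:a.shape[0],:a.shape[1]]=a;c[:b.shape[0],a.shape[1]:]=b
cv2.imwrite("pics/crop1.png",c);print(c.shape)
a=cv2.resize(s[205:345,300:480],None,fx=4,fy=4,interpolation=cv2.INTER_CUBIC)
cv2.imwrite("pics/crop2.png",a)
a=cv2.resize(d[200:300,250:365],None,fx=6,fy=6,interpolation=cv2.INTER_CUBIC)
cv2.imwrite("pics/crop3.png",a)
```

```text
(320, 798, 3)
```

View pics/crop1.png

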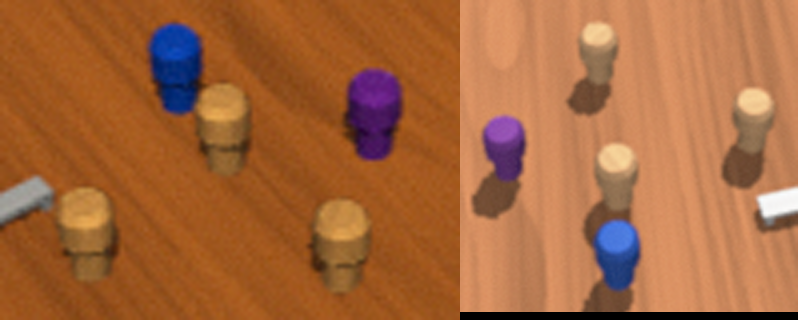

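View pics/crop2.png

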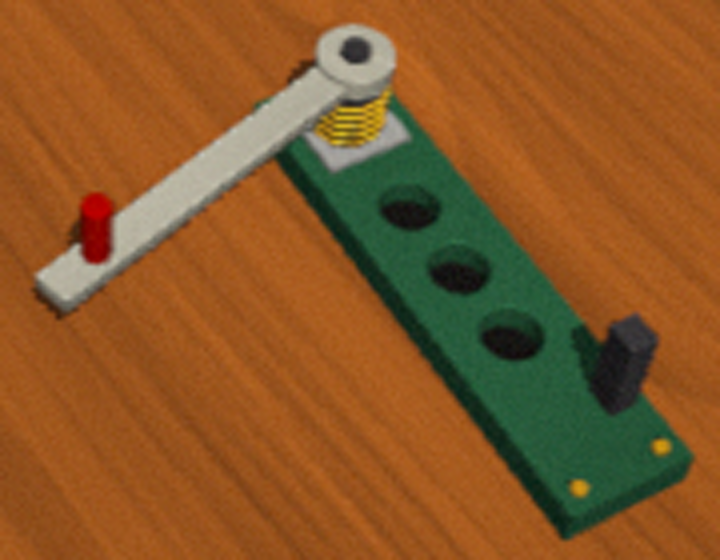

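View pics/crop3.png

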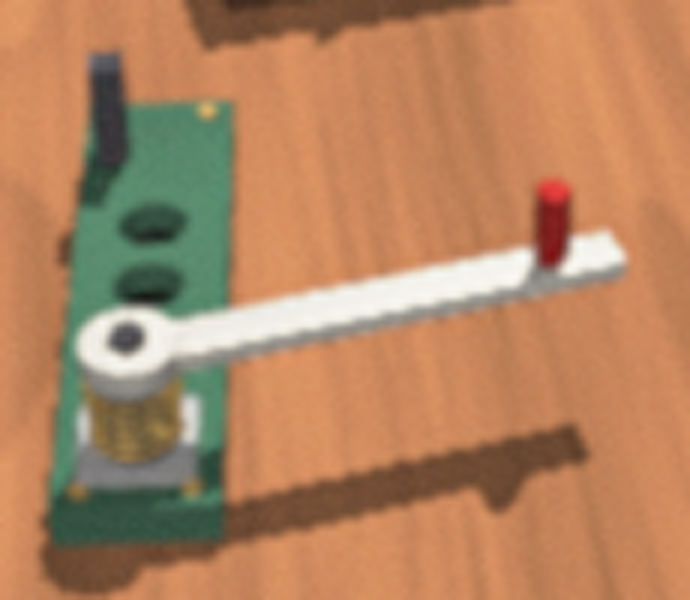

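Crops confirm it: three pale-wood knobs plus one blue and one purple look-alike. In the jig crop the wells are at (409,208), (460,270) and (511,335), and the handle top is at (97,203). Next I turn the pixels into positions.

```bash
cat > h.py <<'E'
import cv2,numpy as np
from scipy.optimize import least_squares
from cell import r
def K(p):
    f=240/np.tan(np.radians(p['fovy'])/2); return np.array([[f,0,p['cx']],[0,f,p['cy']],[0,0,1]])
def P(p): return K(p)@p['extrinsics'][:3]
def proj(p,X):
    X=np.atleast_2d(X); u=np.c_[X,np.ones(len(X))]@P(p).T; return u[:,:2]/u[:,2:]
def ray(p,uv,z):
    M=P(p); A=np.column_stack([M[:,0],M[:,1],-np.array([uv[0],uv[1],1])]); s=np.linalg.solve(A,-(M[:,2]*z+M[:,3])); return s[:2]
def uc(d,k,o): return (np.array(d)+.5)/k-.5+np.array(o)
E
python3 - <<'E'
from h import *
s=r.camera_params("scene");d=r.camera_params("side")
S=lambda x,y:uc((x,y),4,(300,205)); D=lambda x,y:uc((x,y),6,(250,200))
obs=[]
# jig local pts
for u,X in [((409,208),(0,-.046,.022)),((460,270),(0,0,.022)),((511,335),(0,.046,.022)),((570,518),(.036,.145,.022)),((692,457),(-.036,.145,.022)),((355,50),(0,-.108,.082))]: obs.append((s,S(*u),X))
for u,X in [((153,223),(0,.046,.022)),((150,285),(0,0,.022)),((233,102),(.036,.145,.022)),((222,502),(.036,-.145,.022)),((127,338),(0,-.108,.082))]: obs.append((d,D(*u),X))
def res(v,full=False):
    c,n=np.cos(v[2]),np.sin(v[2]);o=[]
    for p,u,X in obs:
        z=X[2] if X[2]<.08 else v[3]
        o.append(proj(p,[v[0]+c*X[0]-n*X[1],v[1]+n*X[0]+c*X[1],z])[0]-u)
    return np.array(o) if full else np.ravel(o)
for t0 in (0,):
    q=least_squares(res,[.45,.1,t0,.08],loss='soft_l1'); print(q.x,q.cost); print(res(q.x,True).round(1).tolist())
v=q.x;R=np.array([[np.cos(v[2]),-np.sin(v[2])],[np.sin(v[2]),np.cos(v[2])]])
for y in(-.108,-.046,0,.046):print(y,v[:2]+R@[0,y])
a=v[2]+.27;pv=v[:2]+R@[0,-.108];hd=pv+.185*np.array([np.cos(a),np.sin(a)]);print("handle",hd)
print("hd proj",proj(s,[*hd,.114]),S(97,203),proj(d,[*hd,.114]),D(553,188))
# knobs mid: scene crop x4 off(240,125); side x2.5 off(235,310), side crop x origin 460
kn={'L':((86,234),(752-460,120)),'B':((223,130),(616-460,177)),'R':((341,246),(598-460,53))}
for k,(a,b) in kn.items():
    ua=uc(a,4,(240,125));ub=uc(b,2.5,(235,310))
    f=lambda X:np.r_[proj(s,X)[0]-ua,proj(d,X)[0]-ub]
    t=least_squares(f,[.5,-.1,.027]);print(k,t.x.round(4),f(t.x).round(1),ray(s,ua,.027).round(4),ray(d,ub,.027).round(4))
for k,u in {'blue':(176,68),'purple':(375,113)}.items(): print(k,ray(s,uc(u,4,(240,125)),.027).round(4))
for n,u in {'chiseltip':(252,172),'chisel end':(164,215),'sq':(210,244)}.items(): print(n,ray(s,u,.01))
E
```

```text
[ 0.46958971  0.13460162 -0.08726583  0.08143103] 1.1754279386760171
[[-0.2, -0.6], [-0.5, -0.5], [-0.2, -0.4], [0.0, 0.2], [0.3, -0.1], [0.1, 0.4], [0.1, -0.3], [-0.1, -0.4], [0.2, -0.7], [-0.2, -0.2], [-0.0, -0.4]]
-0.108 [0.46017695 0.02701259]
-0.046 [0.46558057 0.08877666]
0 [0.46958971 0.13460162]
0.046 [0.47359884 0.18042658]
handle [0.6420968  0.06063059]
hd proj [[323.42593873 255.51182784]] [323.875 255.375] [[341.8347911  230.75340457]] [341.75       230.91666667]
L [ 0.6117 -0.2602  0.0284] [ 0.2 -0.   0.1  0. ] [ 0.6115 -0.2617] [ 0.6116 -0.259 ]
B [ 0.4957 -0.2984  0.0273] [ 0. -0.  0.  0.] [ 0.4957 -0.2987] [ 0.4957 -0.2982]
R [ 0.4904 -0.1711  0.0275] [-0.  0. -0. -0.] [ 0.49   -0.1716] [ 0.4905 -0.1708]
blue [ 0.4903 -0.3671]
purple [ 0.4072 -0.2612]
chiseltip [ 0.60458575 -0.32587569]
chisel end [ 0.84004834 -0.30479421]
sq [ 0.78766692 -0.16896755]
```

```bash
cat >> h.py <<'E'
from scipy.spatial.transform import Rotation as Ro
def plan(t,phi=85):
    st=r.sense(); R=Ro.from_quat(st['eef_rot']).as_matrix(); d=R.T@(np.array(t)-st['ee_pos'])
    ph=np.degrees(np.arctan2(R[1,0],R[0,0]))
    print("t",round(st['time'],2),"pos",st['ee_pos'].round(4),"phi",ph.round(2),"tilt",R[:2,2].round(4),"w",round(st['width'],3),"F",st['contact_force'].round(1)); print("  tool shift mm",(d*1000).round(1),"spin",round((ph-phi+180)%360-180,1),"n>=",int(np.ceil(np.linalg.norm(d)/.0625)))
KN={'R':(.4904,-.1711),'B':(.4957,-.2984),'L':(.6117,-.2602)}
W={0:(.46558,.08878),1:(.46959,.13460),2:(.4736,.18043)}
E
python3 -c "
from h import *
plan((*KN['R'],.2))"
```

```text
t 0.15 pos [ 0.2027 -0.5107  0.2555] phi 21.65 tilt [-0.0007  0.0016] w 1.0 F [-0.9  0.3 -0.4]
  tool shift mm [ 392.7 -209.5   55.8] spin -63.4 n>= 8
```

Emit:
carry_out(commands=[{"grip": 0.0854, "linear": [0, 0, 0], "spin": -10.6}, {"grip": 0.0854, "linear": [0, 0, 0], "spin": -10.6}, {"grip": 0.0854, "linear": [0, 0, 0], "spin": -10.6}, {"grip": 0.0854, "linear": [0, 0, 0], "spin": -10.6}, {"grip": 0.0854, "linear": [0, 0, 0], "spin": -10.6}, {"grip": 0.0854, "linear": [0, 0, 0], "spin": -10.4}])

```text
time: 0.9
ee_pos: [0.2019, -0.509, 0.2525]
eef_rot: [0.729, 0.684, 0.001, -0.004]
contact_force: [-0.6, -0.7, -0.2]
width: 0.995
```

```bash
python3 -c "
from h import *
plan((*KN['R'],.2))"
```

```text
t 0.9 pos [ 0.2019 -0.509   0.2525] phi 86.31 tilt [-0.0035  0.0075] w 0.995 F [-0.6 -0.7 -0.2]
  tool shift mm [355.3 266.4  54. ] spin 1.3 n>= 8
```

Emit:
carry_out(commands=[{"grip": 0.0854, "linear": [0.044, 0.033, 0.0], "spin": 1.3}, {"grip": 0.0854, "linear": [0.044, 0.033, 0.0], "spin": 0}, {"grip": 0.0854, "linear": [0.044, 0.033, 0.0], "spin": 0}, {"grip": 0.0854, "linear": [0.044, 0.033, 0.0], "spin": 0}, {"grip": 0.0854, "linear": [0.044, 0.033, 0.0], "spin": 0}, {"grip": 0.0854, "linear": [0.044, 0.033, 0.0], "spin": 0}, {"grip": 0.0854, "linear": [0.04, 0.03, 0.0], "spin": 0}, {"grip": 0.0854, "linear": [0, 0, 0.0], "spin": 0}])

```text
time: 1.9
ee_pos: [0.4604, -0.2173, 0.2503]
eef_rot: [0.739, 0.674, 0.001, -0.006]
contact_force: [-0.8, -0.4, -0.5]
width: 1.004
```

```bash
python3 -c "
from h import *
plan((*KN['R'],.2))
cv2.imwrite('pics/w1.png',r.grab_frame('wrist'))
p=r.camera_params('wrist')
for k in KN: print(k,proj(p,(*KN[k],.027)),proj(p,(*KN[k],.054)))"
```

```text
t 1.9 pos [ 0.4604 -0.2173  0.2503] phi 84.78 tilt [-0.0057  0.0103] w 1.004 F [-0.8 -0.4 -0.5]
  tool shift mm [48.3 26.  50.6] spin -0.2 n>= 2
R [[357.053911   147.39336005]] [[359.77510196 149.27069256]]
B [[372.65123033 287.47602641]] [[376.28796927 299.84609532]]
L [[500.81718601 236.47839464]] [[514.81551076 245.332087  ]]
```

View pics/w1.png

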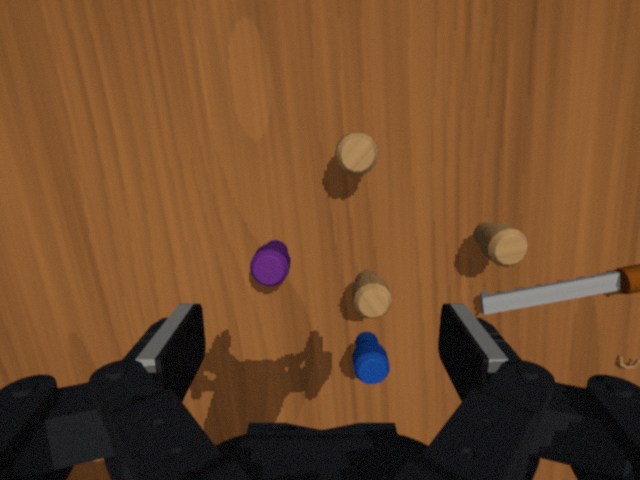

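The wrist picture shows knob R's top at (357,153), knob B's at (373,300) and knob L's at (508,246). All are within about 3–6 px of the prediction. I go closer above R.

Emit:
carry_out(commands=[{"grip": 0.0854, "linear": [0.024, 0.013, 0.03], "spin": 0}, {"grip": 0.0854, "linear": [0.024, 0.013, 0.04], "spin": 0}, {"grip": 0.0854, "linear": [0.004, 0.003, 0.04], "spin": 0}, {"grip": 0.0854, "linear": [0, 0, 0.0], "spin": 0}])

```text
time: 2.45
ee_pos: [0.4896, -0.1774, 0.1374]
eef_rot: [0.744, 0.668, -0.003, -0.004]
contact_force: [0.1, 1.0, -0.0]
width: 1.0
```

```bash
python3 -c "
from h import *
plan((*KN['R'],.05))
cv2.imwrite('pics/w2.png',r.grab_frame('wrist'))
p=r.camera_params('wrist')
for k in KN: print(k,proj(p,(*KN[k],.027)),proj(p,(*KN[k],.054)))"
```

```text
t 2.45 pos [ 0.4896 -0.1774  0.1374] phi 83.85 tilt [-0.0093  0.0025] w 1.0 F [ 0.1  1.  -0. ]
  tool shift mm [ 6.3  1.  87.4] spin -1.1 n>= 2
R [[321.3615537  232.61030694]] [[321.0983248  246.09914975]]
B [[349.05285    409.12907088]] [[351.72827314 439.19658274]]
L [[521.39255586 344.57152854]] [[543.43155763 369.34460089]]
```

View pics/w2.png

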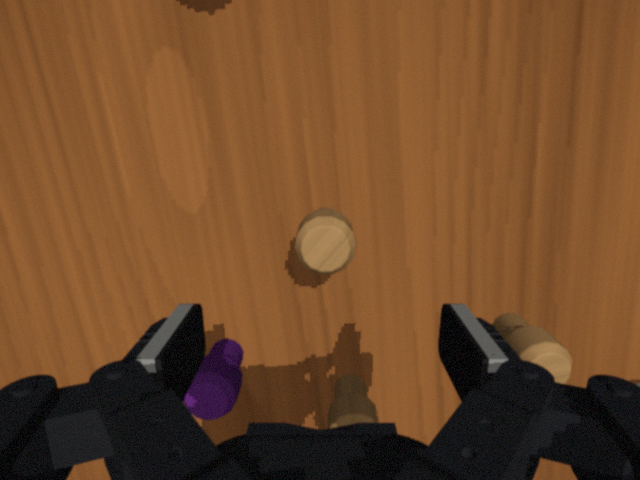

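```bash
python3 -c "
from h import *
plan((*KN['R'],.05))
p=r.camera_params('wrist')
im=r.grab_frame('wrist');cv2.imwrite('pics/w3.png',im[180:300,260:400].repeat(5,0).repeat(5,1))
for k in KN: print(k,proj(p,(*KN[k],.027)),proj(p,(*KN[k],.054)))
p=r.camera_params('wrist')
for k in KN: print(k,proj(p,(*KN[k],.027)),proj(p,(*KN[k],.054)))"
```

```text
t 2.5 pos [ 0.4914 -0.1781  0.1395] phi 83.82 tilt [-0.0046  0.0009] w 0.999 F [-0.4 -0.2 -0.3]
  tool shift mm [ 6.9 -1.3 89.6] spin -1.2 n>= 2
R [[321.3615537  232.61030694]] [[321.0983248  246.09914975]]
B [[349.05285    409.12907088]] [[351.72827314 439.19658274]]
L [[521.39255586 344.57152854]] [[543.43155763 369.34460089]]
R [[318.36233353 231.43069268]] [[317.92192903 244.7236855 ]]
B [[346.33030449 406.99818898]] [[348.86300961 436.67869871]]
L [[517.1746502  342.37492025]] [[538.72772353 366.73150678]]
```

View pics/w3.png

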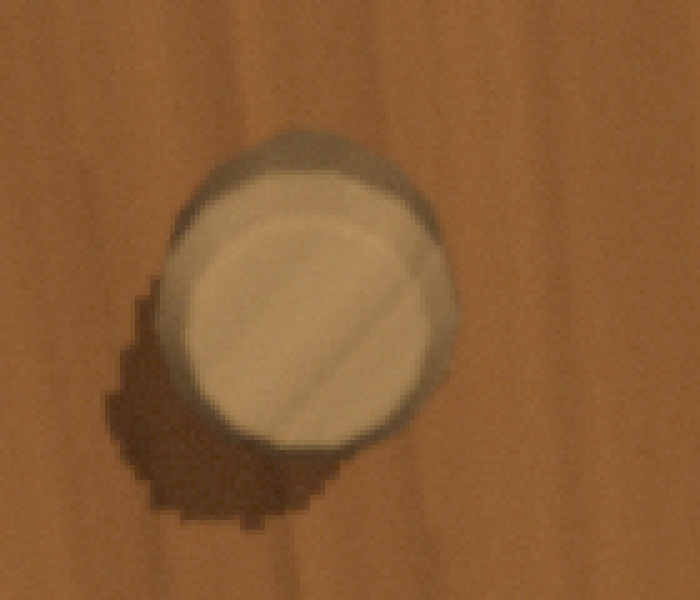

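The top disc centre is at (321.5,246) and the prediction was (321.1,246.1), so the calibration and knob position agree. I descend.

Emit:
carry_out(commands=[{"grip": 0.0854, "linear": [0.007, 0, 0.03], "spin": -1.2}, {"grip": 0.0854, "linear": [0, 0, 0.04], "spin": 0}, {"grip": 0.0854, "linear": [0, 0, 0.014], "spin": 0}, {"grip": 0.0854, "linear": [0, 0, 0.0], "spin": 0}])

```text
time: 3.05
ee_pos: [0.5001, -0.1791, 0.0649]
eef_rot: [0.74, 0.673, 0.003, 0.009]
contact_force: [-0.4, 0.4, 0.4]
width: 0.999
```

```bash
python3 -c "
from h import *
plan((*KN['R'],.05))"
```

```text
t 3.05 pos [ 0.5001 -0.1791  0.0649] phi 84.55 tilt [ 0.0163 -0.01  ] w 0.999 F [-0.4  0.4  0.4]
  tool shift mm [  7.2 -10.7  14.6] spin -0.4 n>= 1
```

Emit:
carry_out(commands=[{"grip": 0.0854, "linear": [0.0, -0.01, 0.0], "spin": 0}, {"grip": 0.0854, "linear": [0, 0, 0.0], "spin": 0}])

```text
time: 3.3
ee_pos: [0.4914, -0.1794, 0.0679]
eef_rot: [0.74, 0.672, 0.004, 0.012]
contact_force: [-0.5, 0.1, -0.7]
width: 0.997
```

```bash
python3 -c "
from h import *
for i in range(4):
    plan((*KN['R'],.05)); print(r.sense()['qvel'].round(3)); 
    p=r.camera_params('wrist');im=r.grab_frame('wrist')
print(proj(p,(*KN['R'],.054)))
cv2.imwrite('pics/w4.png',im)"
```

```text
t 3.3 pos [ 0.4914 -0.1794  0.0679] phi 84.48 tilt [ 0.0211 -0.0124] w 0.997 F [-0.5  0.1 -0.7]
  tool shift mm [ 8.4 -2.2 17.7] spin -0.5 n>= 1
[-0.    -0.008 -0.005 -0.036 -0.001 -0.01   0.003]
t 3.35 pos [ 0.4924 -0.1795  0.0682] phi 84.49 tilt [ 0.0228 -0.0127] w 0.999 F [0.9 0.  0.4]
  tool shift mm [ 8.3 -3.2 18. ] spin -0.5 n>= 1
[-0.005  0.011 -0.001 -0.011  0.001 -0.009 -0.003]
t 3.4 pos [ 0.4925 -0.1793  0.0679] phi 84.51 tilt [ 0.0227 -0.0124] w 0.996 F [0.7 0.3 1. ]
  tool shift mm [ 8.2 -3.3 17.8] spin -0.5 n>= 1
[-0.004  0.012  0.    -0.002  0.003 -0.    -0.002]
t 3.45 pos [ 0.4925 -0.1791  0.0676] phi 84.52 tilt [ 0.0222 -0.0121] w 1.001 F [-0.6 -0.  -0.5]
  tool shift mm [ 8.  -3.2 17.5] spin -0.5 n>= 1
[-0.005  0.01  -0.     0.003 -0.001 -0.001 -0.002]
[[315.81829518 303.28245511]]
```

View pics/w4.png

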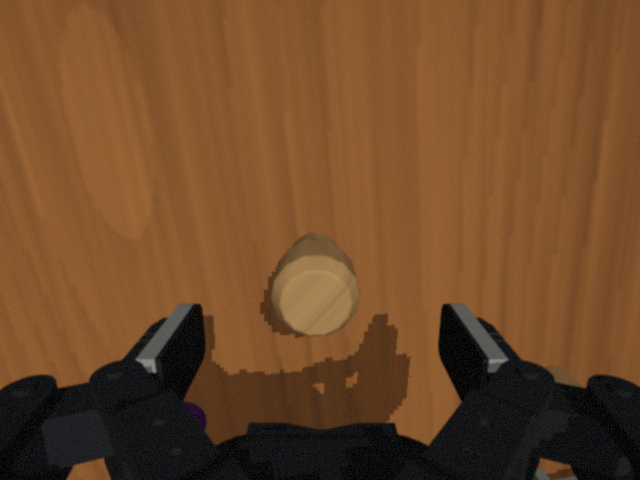

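Knob top centre is at about (317,296) against a prediction of (316,303), so it lies about 2–3 mm further along tool +x. I split the difference and move gently.

Emit:
carry_out(commands=[{"grip": 0.0854, "linear": [0.005, -0.003, 0.008], "spin": -0.5}, {"grip": 0.0854, "linear": [0.005, 0, 0.008], "spin": 0}, {"grip": 0.0854, "linear": [0, 0, 0.002], "spin": 0}, {"grip": 0.0854, "linear": [0, 0, 0.0], "spin": 0}])

```text
time: 4.0
ee_pos: [0.4902, -0.1674, 0.0473]
eef_rot: [0.736, 0.676, 0.004, 0.011]
contact_force: [-0.1, 0.0, -0.5]
width: 1.005
```

```bash
python3 -c "
from h import *
plan((*KN['R'],.05));p=r.camera_params('wrist');im=r.grab_frame('wrist')
print(proj(p,(*KN['R'],.054)))
st=r.sense();R=Ro.from_quat(st['eef_rot']).as_matrix()
for z in(0,.006,.025):print(z,proj(p,st['ee_pos']+R[:,2]*z))
cv2.imwrite('pics/w5.png',im)"
```

```text
t 4.0 pos [ 0.4902 -0.1674  0.0473] phi 85.13 tilt [ 0.0204 -0.0108] w 1.005 F [-0.1  0.  -0.5]
  tool shift mm [-3.7  0.5 -2.7] spin 0.1 n>= 1
[[326.79953753 364.44043237]]
0 [[325.02430337 342.91676203]]
0.006 [[324.88257015 333.67578727]]
0.025 [[324.5028043  308.91513752]]
```

View pics/w5.png

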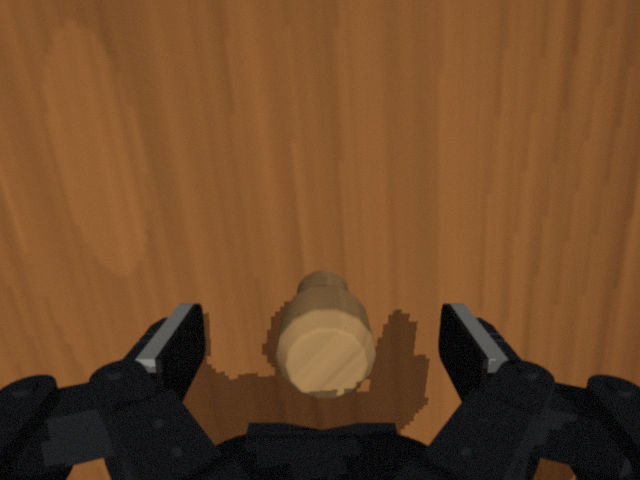

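Knob top centre is at (327,363) and the prediction was (326.8,364.4), so the position is confirmed. I shift back 3.7 mm, rise 2.5 mm and close.

Emit:
carry_out(commands=[{"grip": 0.0854, "linear": [-0.0037, 0.0005, -0.0025], "spin": 0}, {"grip": 0.0854, "linear": [0, 0, 0], "spin": 0}, {"grip": 0.02, "linear": [0, 0, 0.0], "spin": 0}, {"grip": 0.02, "linear": [0, 0, 0.0], "spin": 0}, {"grip": 0.02, "linear": [0, 0, 0.0], "spin": 0}, {"grip": 0.02, "linear": [0, 0, 0.0], "spin": 0}, {"grip": 0.02, "linear": [0, 0, 0.0], "spin": 0}, {"grip": 0.02, "linear": [0, 0, 0.0], "spin": 0}])

```text
time: 5.05
ee_pos: [0.4914, -0.1722, 0.0511]
eef_rot: [0.737, 0.676, 0.004, 0.012]
contact_force: [0.2, 1.1, 1.1]
width: 0.374
```

```bash
python3 -c "
from h import *
plan((*KN['R'],.05));p=r.camera_params('wrist');im=r.grab_frame('wrist')
st=r.sense();R=Ro.from_quat(st['eef_rot']).as_matrix()
for z in(-.004,0,.006):print(z,proj(p,st['ee_pos']+R[:,2]*z))
cv2.imwrite('pics/w6.png',im)"
```

```text
t 5.05 pos [ 0.4914 -0.1722  0.0511] phi 85.08 tilt [ 0.0228 -0.0119] w 0.374 F [0.2 1.1 1.1]
  tool shift mm [ 1.  -1.1  1.1] spin 0.1 n>= 1
-0.004 [[324.9675795  349.56307715]]
0 [[324.86896885 342.94811599]]
0.006 [[324.73135106 333.71649229]]
```

View pics/w6.png

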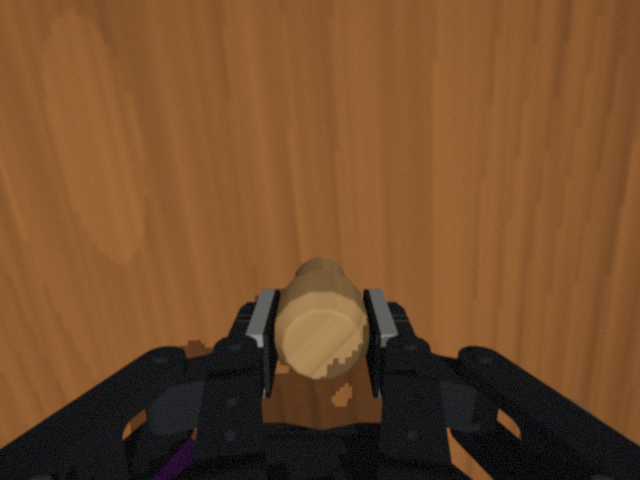

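Emit:
carry_out(commands=[{"grip": 0.02, "linear": [0, 0, -0.015], "spin": 0}, {"grip": 0.02, "linear": [0, 0, -0.03], "spin": 0}, {"grip": 0.02, "linear": [0, 0, -0.035], "spin": 0}, {"grip": 0.02, "linear": [0.0, 0, -0.03], "spin": 0}, {"grip": 0.02, "linear": [0.01, 0, -0.025], "spin": 0}, {"grip": 0.02, "linear": [0.025, 0, -0.01], "spin": 0}, {"grip": 0.02, "linear": [0.04, 0, 0], "spin": 0}, {"grip": 0.02, "linear": [0.04, 0, 0], "spin": 0}, {"grip": 0.02, "linear": [0.02, 0, 0], "spin": 0}, {"grip": 0.02, "linear": [0, 0, 0], "spin": 0}])

```text
time: 6.35
ee_pos: [0.4997, -0.0315, 0.2076]
eef_rot: [0.737, 0.676, 0.006, 0.015]
contact_force: [-0.1, -0.8, 0.8]
width: 0.371
```

```bash
python3 -c "
from h import *
plan((*W[2],.15))"
```

```text
t 6.35 pos [ 0.4997 -0.0315  0.2076] phi 85.06 tilt [ 0.0291 -0.013 ] w 0.371 F [-0.1 -0.8  0.8]
  tool shift mm [209.5 -45.9  54.1] spin 0.1 n>= 4
```

Emit:
carry_out(commands=[{"grip": 0.02, "linear": [0.02, -0.005, 0], "spin": 0}, {"grip": 0.02, "linear": [0.04, -0.01, 0], "spin": 0}, {"grip": 0.02, "linear": [0.045, -0.01, 0], "spin": 0}, {"grip": 0.02, "linear": [0.045, -0.01, 0], "spin": 0}, {"grip": 0.02, "linear": [0.03, -0.006, 0], "spin": 0}, {"grip": 0.02, "linear": [0.015, -0.003, 0.01], "spin": 0}, {"grip": 0.02, "linear": [0, 0, 0.01], "spin": 0}, {"grip": 0.02, "linear": [0, 0, 0], "spin": 0}])

```text
time: 7.35
ee_pos: [0.4772, 0.1573, 0.1855]
eef_rot: [0.743, 0.669, 0.005, 0.019]
contact_force: [-1.3, -0.7, -0.6]
width: 0.372
```

```bash
python3 -c "
from h import *
plan((*W[2],.12))"
```

```text
t 7.35 pos [0.4772 0.1573 0.1855] phi 83.93 tilt [ 0.0325 -0.0222] w 0.372 F [-1.3 -0.7 -0.6]
  tool shift mm [23.8 -8.3 64.8] spin -1.1 n>= 2
```

Emit:
carry_out(commands=[{"grip": 0.02, "linear": [0.01, -0.004, 0.01], "spin": -1.0}, {"grip": 0.02, "linear": [0.01, -0.003, 0.025], "spin": 0}, {"grip": 0.02, "linear": [0, 0, 0.025], "spin": 0}, {"grip": 0.02, "linear": [0, 0, 0.012], "spin": 0}, {"grip": 0.02, "linear": [0, 0, 0], "spin": 0}])

```text
time: 7.98
ee_pos: [0.4761, 0.1739, 0.1106]
eef_rot: [0.739, 0.673, 0.005, 0.02]
contact_force: [-0.4, 0.4, -0.5]
width: 0.371
```

```bash
python3 -c "
from h import *
plan((.4736,.1794,.08))
p=r.camera_params('wrist');im=r.grab_frame('wrist');cv2.imwrite('pics/w7.png',im)
print([proj(p,(*W[i],.022))[0].round(1) for i in W])
cv2.imwrite('pics/s7.png',cv2.resize(r.grab_frame('scene')[200:350,300:500],None,fx=4,fy=4))"
```

```text
t 7.97 pos [0.4761 0.1739 0.1106] phi 84.65 tilt [ 0.0342 -0.0232] w 0.371 F [-0.4  0.4 -0.5]
  tool shift mm [ 5.9 -4.1 30.4] spin -0.3 n>= 1
[array([313.8, 385.9]), array([312.9, 318.5]), array([311.9, 242.4])]
```

View pics/w7.png

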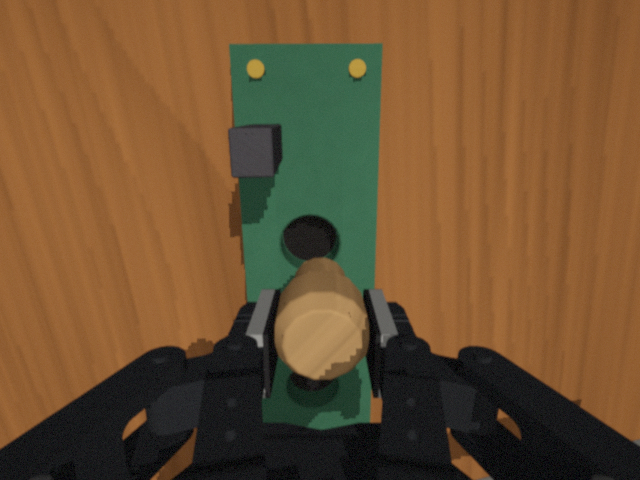

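View pics/s7.png

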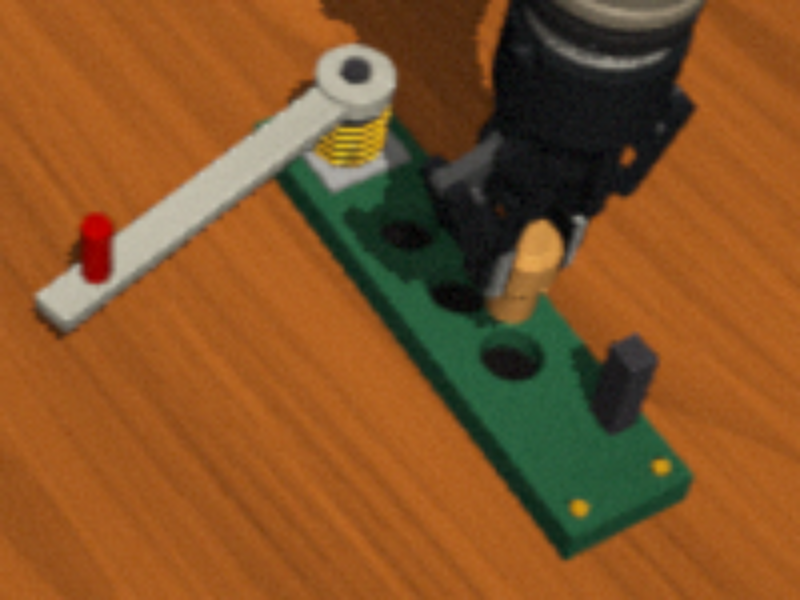

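Wrist view: well 2 is at (311,240), predicted (312,242), which agrees. The knob is held straight, so I continue down.

Emit:
carry_out(commands=[{"grip": 0.02, "linear": [0.005, -0.003, 0.006], "spin": -0.3}, {"grip": 0.02, "linear": [0.001, -0.001, 0.012], "spin": 0}, {"grip": 0.02, "linear": [0, 0, 0.006], "spin": 0}, {"grip": 0.02, "linear": [0, 0, 0], "spin": 0}])

```text
time: 8.57
ee_pos: [0.4755, 0.1812, 0.0877]
eef_rot: [0.737, 0.675, 0.008, 0.021]
contact_force: [-0.4, -0.4, 0.5]
width: 0.371
```

```bash
python3 -c "
from h import *
plan((.4736,.1794,.058))"
```

```text
t 8.57 pos [0.4755 0.1812 0.0877] phi 84.96 tilt [ 0.0402 -0.0213] w 0.371 F [-0.4 -0.4  0.5]
  tool shift mm [-1.4 -2.9 29.6] spin -0.0 n>= 1
```

Emit:
carry_out(commands=[{"grip": 0.02, "linear": [-0.0014, -0.0025, 0.004], "spin": 0}, {"grip": 0.02, "linear": [0, 0, 0.006], "spin": 0}, {"grip": 0.02, "linear": [0, 0, 0.003], "spin": 0}, {"grip": 0.02, "linear": [0, 0, 0], "spin": 0}])

```text
time: 9.07
ee_pos: [0.4734, 0.1794, 0.0738]
eef_rot: [0.737, 0.675, 0.008, 0.022]
contact_force: [-0.2, -1.1, -1.1]
width: 0.373
```

```bash
python3 -c "
from h import *
plan((.4736,.1794,.058))"
```

```text
t 9.07 pos [0.4734 0.1794 0.0738] phi 84.94 tilt [ 0.0404 -0.0213] w 0.373 F [-0.2 -1.1 -1.1]
  tool shift mm [ 0.3 -0.5 15.8] spin -0.1 n>= 1
```

Emit:
carry_out(commands=[{"grip": 0.02, "linear": [0, -0.0005, 0.005], "spin": 0}, {"grip": 0.02, "linear": [0, 0, 0.006], "spin": 0}, {"grip": 0.02, "linear": [0, 0, 0.003], "spin": 0}, {"grip": 0.02, "linear": [0, 0, 0.001], "spin": 0}])

```text
time: 9.57
ee_pos: [0.4738, 0.1792, 0.0579]
eef_rot: [0.737, 0.675, 0.008, 0.022]
contact_force: [-0.4, -0.6, 0.2]
width: 0.372
```

```bash
python3 -c "
from h import *
plan((.4736,.1794,.0575))"
```

```text
t 9.57 pos [0.4738 0.1792 0.0579] phi 84.93 tilt [ 0.0408 -0.0212] w 0.372 F [-0.4 -0.6  0.2]
  tool shift mm [ 0.2 -0.2  0.4] spin -0.1 n>= 1
```

Seated to within 1 mm with no contact force. I release and rise.

Emit:
carry_out(commands=[{"grip": 0.065, "linear": [0, 0, 0], "spin": 0}, {"grip": 0.065, "linear": [0, 0, 0], "spin": 0}, {"grip": 0.065, "linear": [0, 0, 0], "spin": 0}, {"grip": 0.065, "linear": [0, 0, 0], "spin": 0}, {"grip": 0.065, "linear": [0, 0, -0.01], "spin": 0}, {"grip": 0.065, "linear": [0, 0, -0.025], "spin": 0}, {"grip": 0.08, "linear": [0, 0, -0.035], "spin": 0}, {"grip": 0.08, "linear": [0, 0, -0.035], "spin": 0}, {"grip": 0.08, "linear": [0, 0, -0.03], "spin": 0}, {"grip": 0.08, "linear": [0, 0, -0.01], "spin": 0}, {"grip": 0.08, "linear": [0, 0, 0], "spin": 0}])

```text
time: 10.95
ee_pos: [0.4676, 0.1831, 0.2105]
eef_rot: [0.737, 0.676, 0.009, 0.022]
contact_force: [-0.5, -0.4, -0.3]
width: 0.936
```

```bash
python3 -c "
from h import *
plan((*KN['B'],.2))
p=r.camera_params('wrist');im=r.grab_frame('wrist');cv2.imwrite('pics/w8.png',im)
print([proj(p,(*W[i],z))[0].round(1) for i in W for z in(.022,.06)])"
```

```text
t 10.95 pos [0.4676 0.1831 0.2105] phi 85.01 tilt [ 0.0437 -0.0202] w 0.936 F [-0.5 -0.4 -0.3]
  tool shift mm [-477.    69.    21.4] spin 0.0 n>= 8
[array([320.1, 318.6]), array([322.2, 342.9]), array([320.1, 268.5]), array([322.2, 287.7]), array([320., 214.]), array([322.3, 227. ])]
```

View pics/w8.png

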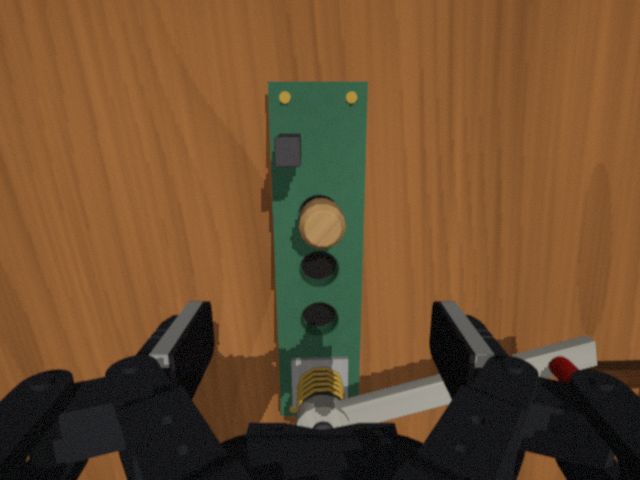

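Knob 1 is seated: top at (322,225), predicted (322,227). I travel to knob B.

Emit:
carry_out(commands=[{"grip": 0.08, "linear": [-0.02, 0.003, 0], "spin": 0}, {"grip": 0.08, "linear": [-0.04, 0.006, 0], "spin": 0}, {"grip": 0.08, "linear": [-0.05, 0.007, 0], "spin": 0}, {"grip": 0.08, "linear": [-0.05, 0.007, 0], "spin": 0}, {"grip": 0.08, "linear": [-0.05, 0.007, 0], "spin": 0}, {"grip": 0.08, "linear": [-0.05, 0.007, 0], "spin": 0}, {"grip": 0.08, "linear": [-0.05, 0.007, 0], "spin": 0}, {"grip": 0.08, "linear": [-0.05, 0.007, 0], "spin": 0}, {"grip": 0.08, "linear": [-0.05, 0.007, 0.0], "spin": 0}, {"grip": 0.08, "linear": [-0.03, 0.005, 0.0], "spin": 0}, {"grip": 0.08, "linear": [-0.015, 0.003, 0], "spin": 0}, {"grip": 0.08, "linear": [0, 0, 0], "spin": 0}, {"grip": 0.08, "linear": [0, 0, 0], "spin": 0}])

```text
time: 12.62
ee_pos: [0.4851, -0.2862, 0.198]
eef_rot: [0.735, 0.678, -0.0, 0.005]
contact_force: [-0.7, -0.2, -0.2]
width: 0.935
```

```bash
python3 -c "
from h import *
plan((*KN['B'],.12))"
```

```text
t 12.62 pos [ 0.4851 -0.2862  0.198 ] phi 85.44 tilt [ 0.0072 -0.0081] w 0.935 F [-0.7 -0.2 -0.2]
  tool shift mm [-10.8  10.9  78.2] spin 0.4 n>= 2
```

Emit:
carry_out(commands=[{"grip": 0.08, "linear": [-0.006, 0.006, 0.015], "spin": 0.4}, {"grip": 0.08, "linear": [-0.005, 0.005, 0.025], "spin": 0}, {"grip": 0.08, "linear": [0, 0, 0.03], "spin": 0}, {"grip": 0.08, "linear": [0, 0, 0.01], "spin": 0}, {"grip": 0.08, "linear": [0, 0, 0], "spin": 0}])

```text
time: 13.25
ee_pos: [0.4988, -0.2933, 0.1144]
eef_rot: [0.734, 0.679, 0.001, 0.005]
contact_force: [0.0, -0.3, 1.0]
width: 0.935
```

```bash
python3 -c "
from h import *
plan((*KN['B'],.05))
p=r.camera_params('wrist');im=r.grab_frame('wrist');cv2.imwrite('pics/w9.png',im)
print([proj(p,(*KN['B'],z))[0].round(1) for z in(.0,.054)])"
```

```text
t 13.25 pos [ 0.4988 -0.2933  0.1144] phi 85.55 tilt [ 0.0086 -0.0062] w 0.935 F [ 0.  -0.3  1. ]
  tool shift mm [-5.  -3.3 64.4] spin 0.6 n>= 2
[array([317.3, 250. ]), array([317.1, 285.3])]
```

View pics/w9.png

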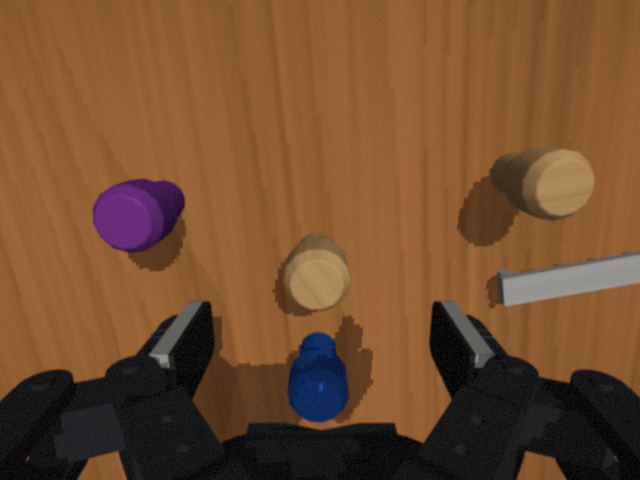

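B's top is at (318,283), predicted (317,285), which is good. I descend.

Emit:
carry_out(commands=[{"grip": 0.08, "linear": [-0.003, -0.002, 0.012], "spin": 0.6}, {"grip": 0.08, "linear": [-0.002, -0.001, 0.02], "spin": 0}, {"grip": 0.08, "linear": [0, 0, 0.018], "spin": 0}, {"grip": 0.08, "linear": [0, 0, 0.005], "spin": 0}, {"grip": 0.08, "linear": [0, 0, 0], "spin": 0}])

```text
time: 13.92
ee_pos: [0.4984, -0.3012, 0.0616]
eef_rot: [0.738, 0.674, 0.002, 0.01]
contact_force: [0.3, 0.3, 0.2]
width: 0.937
```

```bash
python3 -c "
from h import *
plan((*KN['B'],.05))"
```

```text
t 13.93 pos [ 0.4984 -0.3012  0.0616] phi 84.79 tilt [ 0.0164 -0.0119] w 0.937 F [0.3 0.3 0.2]
  tool shift mm [ 2.6 -3.2 11.5] spin -0.2 n>= 1
```

Emit:
carry_out(commands=[{"grip": 0.08, "linear": [0.0025, -0.003, 0.006], "spin": 0}, {"grip": 0.08, "linear": [0, 0, 0.005], "spin": 0}, {"grip": 0.08, "linear": [0, 0, 0], "spin": 0}])

```text
time: 14.3
ee_pos: [0.4967, -0.2988, 0.0514]
eef_rot: [0.738, 0.674, 0.003, 0.011]
contact_force: [-0.4, -0.3, 0.3]
width: 0.94
```

```bash
python3 -c "
from h import *
plan((*KN['B'],.05))"
```

```text
t 14.3 pos [ 0.4967 -0.2988  0.0514] phi 84.78 tilt [ 0.0191 -0.0135] w 0.94 F [-0.4 -0.3  0.3]
  tool shift mm [ 0.4 -1.   1.4] spin -0.2 n>= 1
```

Within 1 mm. I close and lift.

Emit:
carry_out(commands=[{"grip": 0.02, "linear": [0, 0, 0.001], "spin": 0}, {"grip": 0.02, "linear": [0, 0, 0], "spin": 0}, {"grip": 0.02, "linear": [0, 0, 0], "spin": 0}, {"grip": 0.02, "linear": [0, 0, 0], "spin": 0}, {"grip": 0.02, "linear": [0, 0, 0], "spin": 0}, {"grip": 0.02, "linear": [0, 0, 0], "spin": 0}])

```text
time: 15.05
ee_pos: [0.4974, -0.2992, 0.0512]
eef_rot: [0.738, 0.674, 0.003, 0.012]
contact_force: [-0.1, -0.2, -1.0]
width: 0.372
```

```bash
python3 -c "
from h import *
plan((*KN['B'],.05))"
```

```text
t 15.05 pos [ 0.4974 -0.2992  0.0512] phi 84.78 tilt [ 0.0206 -0.0144] w 0.372 F [-0.1 -0.2 -1. ]
  tool shift mm [ 0.7 -1.8  1.2] spin -0.2 n>= 1
```

Emit:
carry_out(commands=[{"grip": 0.02, "linear": [0, 0, -0.015], "spin": 0}, {"grip": 0.02, "linear": [0, 0, -0.03], "spin": 0}, {"grip": 0.02, "linear": [0, 0, -0.035], "spin": 0}, {"grip": 0.02, "linear": [0.0, 0, -0.035], "spin": 0}, {"grip": 0.02, "linear": [0.01, 0, -0.025], "spin": 0}, {"grip": 0.02, "linear": [0.025, 0, -0.01], "spin": 0}, {"grip": 0.02, "linear": [0.04, 0, 0], "spin": 0}, {"grip": 0.02, "linear": [0.045, 0, 0], "spin": 0}, {"grip": 0.02, "linear": [0.045, 0, 0], "spin": 0}, {"grip": 0.02, "linear": [0.045, 0, 0], "spin": 0}, {"grip": 0.02, "linear": [0.045, 0, 0], "spin": 0}, {"grip": 0.02, "linear": [0.03, 0, 0], "spin": 0}, {"grip": 0.02, "linear": [0.01, 0, 0], "spin": 0}, {"grip": 0.02, "linear": [0, 0, 0], "spin": 0}])

```text
time: 16.8
ee_pos: [0.5242, 0.0039, 0.2158]
eef_rot: [0.739, 0.673, 0.006, 0.02]
contact_force: [0.0, -0.6, -0.7]
width: 0.37
```

```bash
python3 -c "
from h import *
plan((*W[1],.12))"
```

```text
t 16.8 pos [0.5242 0.0039 0.2158] phi 84.65 tilt [ 0.0371 -0.0215] w 0.37 F [ 0.  -0.6 -0.7]
  tool shift mm [126.7 -70.2  90.9] spin -0.4 n>= 3
```

Emit:
carry_out(commands=[{"grip": 0.02, "linear": [0.015, -0.008, 0], "spin": 0}, {"grip": 0.02, "linear": [0.03, -0.017, 0], "spin": 0}, {"grip": 0.02, "linear": [0.035, -0.02, 0], "spin": 0}, {"grip": 0.02, "linear": [0.025, -0.014, 0.01], "spin": 0}, {"grip": 0.02, "linear": [0.012, -0.007, 0.02], "spin": 0}, {"grip": 0.02, "linear": [0, 0, 0.025], "spin": 0}, {"grip": 0.02, "linear": [0, 0, 0.02], "spin": 0}, {"grip": 0.02, "linear": [0, 0, 0.005], "spin": 0}, {"grip": 0.02, "linear": [0, 0, 0], "spin": 0}])

```text
time: 17.92
ee_pos: [0.4702, 0.1216, 0.13]
eef_rot: [0.745, 0.666, 0.005, 0.022]
contact_force: [0.6, 0.2, -0.7]
width: 0.375
```

```bash
python3 -c "
from h import *
plan((.4696,.1339,.09))"
```

```text
t 17.93 pos [0.4702 0.1216 0.13  ] phi 83.6 tilt [ 0.0376 -0.0257] w 0.375 F [ 0.6  0.2 -0.7]
  tool shift mm [13.1 -3.5 39.6] spin -1.4 n>= 1
```

Emit:
carry_out(commands=[{"grip": 0.02, "linear": [0.007, -0.002, 0.008], "spin": -1.3}, {"grip": 0.02, "linear": [0.004, -0.0015, 0.015], "spin": 0}, {"grip": 0.02, "linear": [0.001, 0, 0.01], "spin": 0}, {"grip": 0.02, "linear": [0, 0, 0.003], "spin": 0}, {"grip": 0.02, "linear": [0, 0, 0], "spin": 0}])

```text
time: 18.55
ee_pos: [0.4702, 0.134, 0.0925]
eef_rot: [0.737, 0.675, 0.006, 0.023]
contact_force: [-0.2, -0.1, 0.5]
width: 0.373
```

```bash
python3 -c "
from h import *
plan((.4696,.1339,.058))"
```

```text
t 18.55 pos [0.4702 0.134  0.0925] phi 84.94 tilt [ 0.0401 -0.025 ] w 0.373 F [-0.2 -0.1  0.5]
  tool shift mm [ 0.6 -2.1 34.4] spin -0.1 n>= 1
```

Emit:
carry_out(commands=[{"grip": 0.02, "linear": [0.0006, -0.002, 0.006], "spin": 0}, {"grip": 0.02, "linear": [0, 0, 0.008], "spin": 0}, {"grip": 0.02, "linear": [0, 0, 0.004], "spin": 0}, {"grip": 0.02, "linear": [0, 0, 0], "spin": 0}])

```text
time: 19.05
ee_pos: [0.4694, 0.1341, 0.0735]
eef_rot: [0.737, 0.675, 0.007, 0.023]
contact_force: [0.6, -0.6, -0.1]
width: 0.375
```

```bash
python3 -c "
from h import *
plan((.4696,.1339,.058))
p=r.camera_params('wrist');im=r.grab_frame('wrist');cv2.imwrite('pics/w10.png',im)
cv2.imwrite('pics/s10.png',cv2.resize(r.grab_frame('scene')[200:350,300:500],None,fx=4,fy=4))"
```

```text
t 19.05 pos [0.4694 0.1341 0.0735] phi 84.9 tilt [ 0.0409 -0.025 ] w 0.375 F [ 0.6 -0.6 -0.1]
  tool shift mm [ 0.2 -0.4 15.5] spin -0.1 n>= 1
```

View pics/s10.png

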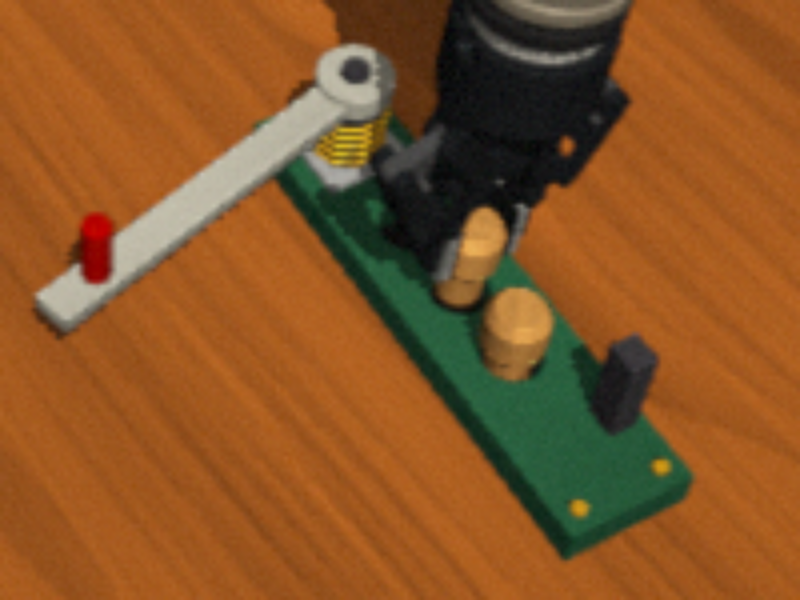

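Scene crop: knob 1 stands in well 2 at (515,335), and knob 2 is over well 1 at (478,265). I insert and release.

Emit:
carry_out(commands=[{"grip": 0.02, "linear": [0, -0.0005, 0.005], "spin": 0}, {"grip": 0.02, "linear": [0, 0, 0.006], "spin": 0}, {"grip": 0.02, "linear": [0, 0, 0.003], "spin": 0}, {"grip": 0.02, "linear": [0, 0, 0.001], "spin": 0}])

```text
time: 19.65
ee_pos: [0.4701, 0.134, 0.0582]
eef_rot: [0.738, 0.675, 0.007, 0.023]
contact_force: [0.1, 0.9, -0.7]
width: 0.376
```

```bash
python3 -c "
from h import *
plan((.4696,.1339,.0575))"
```

```text
t 19.65 pos [0.4701 0.134  0.0582] phi 84.89 tilt [ 0.0425 -0.0246] w 0.376 F [ 0.1  0.9 -0.7]
  tool shift mm [-0.1 -0.6  0.6] spin -0.1 n>= 1
```

Emit:
carry_out(commands=[{"grip": 0.065, "linear": [0, 0, 0], "spin": 0}, {"grip": 0.065, "linear": [0, 0, 0], "spin": 0}, {"grip": 0.065, "linear": [0, 0, 0], "spin": 0}, {"grip": 0.065, "linear": [0, 0, 0], "spin": 0}, {"grip": 0.065, "linear": [0, 0, -0.01], "spin": 0}, {"grip": 0.065, "linear": [0, 0, -0.025], "spin": 0}, {"grip": 0.08, "linear": [0, 0, -0.035], "spin": 0}, {"grip": 0.08, "linear": [0, 0, -0.035], "spin": 0}, {"grip": 0.08, "linear": [0, 0, -0.03], "spin": 0}, {"grip": 0.08, "linear": [0, 0, -0.01], "spin": 0}, {"grip": 0.08, "linear": [0, 0, 0], "spin": 0}])

```text
time: 21.02
ee_pos: [0.4637, 0.1384, 0.2107]
eef_rot: [0.737, 0.675, 0.009, 0.024]
contact_force: [0.5, -0.6, -0.1]
width: 0.936
```

```bash
python3 -c "
from h import *
plan((*KN['L'],.2))
p=r.camera_params('wrist');im=r.grab_frame('wrist');cv2.imwrite('pics/w11.png',im)
print([proj(p,(*W[i],z))[0].round(1) for i in W for z in(.022,.06)])"
```

```text
t 21.02 pos [0.4637 0.1384 0.2107] phi 84.97 tilt [ 0.0453 -0.0239] w 0.936 F [ 0.5 -0.6 -0.1]
  tool shift mm [-383.8  181.3   26.9] spin -0.0 n>= 7
[array([319.6, 268.8]), array([321.8, 288.1]), array([319.5, 214.5]), array([321.8, 227.7]), array([319.4, 155.1]), array([321.8, 160.9])]
```

View pics/w11.png

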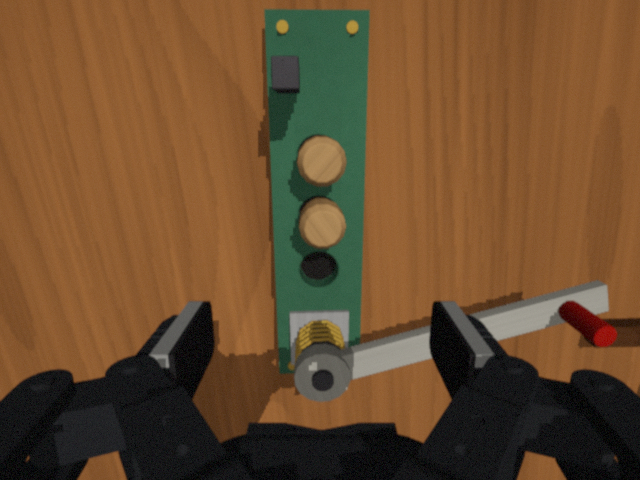

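Both knobs are seated at (322,160) and (322,224). Now knob L.

Emit:
carry_out(commands=[{"grip": 0.08, "linear": [-0.018, 0.008, 0], "spin": 0}, {"grip": 0.08, "linear": [-0.035, 0.017, 0], "spin": 0}, {"grip": 0.08, "linear": [-0.045, 0.021, 0], "spin": 0}, {"grip": 0.08, "linear": [-0.045, 0.021, 0], "spin": 0}, {"grip": 0.08, "linear": [-0.045, 0.021, 0], "spin": 0}, {"grip": 0.08, "linear": [-0.045, 0.021, 0], "spin": 0}, {"grip": 0.08, "linear": [-0.045, 0.021, 0], "spin": 0}, {"grip": 0.08, "linear": [-0.045, 0.021, 0.0], "spin": 0}, {"grip": 0.08, "linear": [-0.03, 0.014, 0.0], "spin": 0}, {"grip": 0.08, "linear": [-0.015, 0.007, 0], "spin": 0}, {"grip": 0.08, "linear": [0, 0, 0], "spin": 0}, {"grip": 0.08, "linear": [0, 0, 0], "spin": 0}])

```text
time: 22.58
ee_pos: [0.5972, -0.2523, 0.1989]
eef_rot: [0.735, 0.678, -0.004, 0.007]
contact_force: [-0.4, 0.5, 0.4]
width: 0.938
```

```bash
python3 -c "
from h import *
plan((*KN['L'],.12))"
```

```text
t 22.57 pos [ 0.5972 -0.2523  0.1989] phi 85.38 tilt [ 0.0049 -0.0157] w 0.938 F [-0.4  0.5  0.4]
  tool shift mm [-5.5 14.6 79.1] spin 0.4 n>= 2
```

Emit:
carry_out(commands=[{"grip": 0.08, "linear": [-0.003, 0.007, 0.015], "spin": 0.4}, {"grip": 0.08, "linear": [-0.002, 0.005, 0.025], "spin": 0}, {"grip": 0.08, "linear": [0, 0, 0.03], "spin": 0}, {"grip": 0.08, "linear": [0, 0, 0.01], "spin": 0}, {"grip": 0.08, "linear": [0, 0, 0], "spin": 0}])

```text
time: 23.2
ee_pos: [0.6103, -0.2538, 0.1142]
eef_rot: [0.735, 0.678, -0.003, 0.006]
contact_force: [0.0, 0.6, 0.2]
width: 0.936
```

```bash
python3 -c "
from h import *
plan((*KN['L'],.05))
p=r.camera_params('wrist');im=r.grab_frame('wrist');cv2.imwrite('pics/w12.png',im)
print([proj(p,(*KN['L'],z))[0].round(1) for z in(.0,.054)])"
```

```text
t 23.2 pos [ 0.6103 -0.2538  0.1142] phi 85.37 tilt [ 0.0038 -0.0128] w 0.936 F [0.  0.6 0.2]
  tool shift mm [-5.4  1.6 64.3] spin 0.4 n>= 2
[array([325.6, 250.2]), array([327.2, 286.3])]
```

View pics/w12.png

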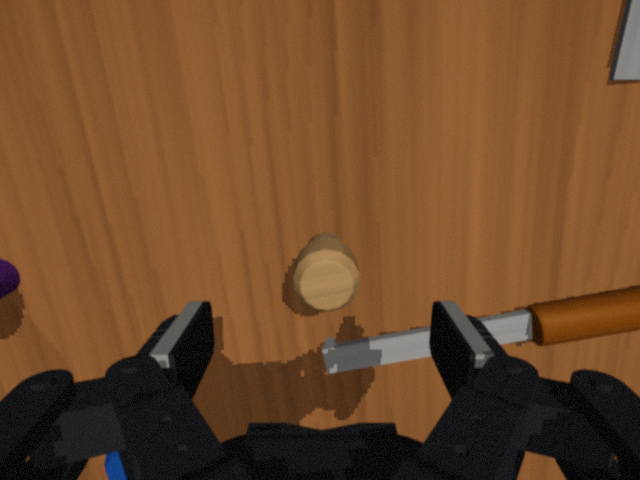

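L's top is at (327,285), predicted (327,286). The chisel blade is about 60 mm clear. I descend.

Emit:
carry_out(commands=[{"grip": 0.08, "linear": [-0.003, 0.001, 0.012], "spin": 0.4}, {"grip": 0.08, "linear": [-0.001, 0, 0.02], "spin": 0}, {"grip": 0.08, "linear": [0, 0, 0.018], "spin": 0}, {"grip": 0.08, "linear": [0, 0, 0.006], "spin": 0}, {"grip": 0.08, "linear": [0, 0, 0], "spin": 0}])

```text
time: 23.88
ee_pos: [0.6143, -0.2603, 0.0598]
eef_rot: [0.738, 0.675, -0.001, 0.01]
contact_force: [0.5, 0.4, -0.3]
width: 0.937
```

```bash
python3 -c "
from h import *
plan((*KN['L'],.05))"
```

```text
t 23.88 pos [ 0.6143 -0.2603  0.0598] phi 84.88 tilt [ 0.0115 -0.0161] w 0.937 F [ 0.5  0.4 -0.3]
  tool shift mm [-0.  -2.7  9.7] spin -0.1 n>= 1
```

Emit:
carry_out(commands=[{"grip": 0.08, "linear": [0, -0.0025, 0.006], "spin": 0}, {"grip": 0.08, "linear": [0, 0, 0.004], "spin": 0}, {"grip": 0.08, "linear": [0, 0, 0], "spin": 0}, {"grip": 0.02, "linear": [0, 0, 0], "spin": 0}, {"grip": 0.02, "linear": [0, 0, 0], "spin": 0}, {"grip": 0.02, "linear": [0, 0, 0], "spin": 0}, {"grip": 0.02, "linear": [0, 0, 0], "spin": 0}, {"grip": 0.02, "linear": [0, 0, 0], "spin": 0}, {"grip": 0.02, "linear": [0, 0, 0], "spin": 0}])

```text
time: 25.0
ee_pos: [0.6134, -0.2606, 0.0516]
eef_rot: [0.738, 0.675, -0.0, 0.012]
contact_force: [0.8, -0.4, 0.1]
width: 0.374
```

```bash
python3 -c "
from h import *
plan((*KN['L'],.05))"
```

```text
t 25.0 pos [ 0.6134 -0.2606  0.0516] phi 84.88 tilt [ 0.0157 -0.0177] w 0.374 F [ 0.8 -0.4  0.1]
  tool shift mm [ 0.3 -1.8  1.6] spin -0.1 n>= 1
```

Emit:
carry_out(commands=[{"grip": 0.02, "linear": [0, 0, -0.015], "spin": 0}, {"grip": 0.02, "linear": [0, 0, -0.03], "spin": 0}, {"grip": 0.02, "linear": [0, 0, -0.035], "spin": 0}, {"grip": 0.02, "linear": [0.0, 0, -0.035], "spin": 0}, {"grip": 0.02, "linear": [0.01, -0.005, -0.025], "spin": 0}, {"grip": 0.02, "linear": [0.025, -0.014, -0.01], "spin": 0}, {"grip": 0.02, "linear": [0.04, -0.023, 0], "spin": 0}, {"grip": 0.02, "linear": [0.045, -0.025, 0], "spin": 0}, {"grip": 0.02, "linear": [0.045, -0.025, 0], "spin": 0}, {"grip": 0.02, "linear": [0.045, -0.025, 0], "spin": 0}, {"grip": 0.02, "linear": [0.045, -0.025, 0], "spin": 0}, {"grip": 0.02, "linear": [0.03, -0.016, 0], "spin": 0}, {"grip": 0.02, "linear": [0.01, -0.006, 0], "spin": 0}, {"grip": 0.02, "linear": [0, 0, 0], "spin": 0}])

```text
time: 26.75
ee_pos: [0.4745, 0.0594, 0.2119]
eef_rot: [0.738, 0.675, 0.006, 0.022]
contact_force: [1.3, -0.1, 0.1]
width: 0.371
```

```bash
python3 -c "
from h import *
plan((.4656,.0885,.12))"
```

```text
t 26.75 pos [0.4745 0.0594 0.2119] phi 84.86 tilt [ 0.0391 -0.024 ] w 0.371 F [ 1.3 -0.1  0.1]
  tool shift mm [ 30.1 -15.2  90.8] spin -0.1 n>= 2
```

Emit:
carry_out(commands=[{"grip": 0.02, "linear": [0.012, -0.006, 0.005], "spin": 0}, {"grip": 0.02, "linear": [0.013, -0.006, 0.012], "spin": 0}, {"grip": 0.02, "linear": [0.004, -0.002, 0.025], "spin": 0}, {"grip": 0.02, "linear": [0, 0, 0.025], "spin": 0}, {"grip": 0.02, "linear": [0, 0, 0.008], "spin": 0}, {"grip": 0.02, "linear": [0, 0, 0], "spin": 0}])

```text
time: 27.5
ee_pos: [0.4693, 0.083, 0.1331]
eef_rot: [0.743, 0.669, 0.006, 0.023]
contact_force: [-1.0, -0.8, 0.1]
width: 0.371
```

```bash
python3 -c "
from h import *
plan((.4656,.0885,.09))"
```

```text
t 27.5 pos [0.4693 0.083  0.1331] phi 84.04 tilt [ 0.0401 -0.0251] w 0.371 F [-1.  -0.8  0.1]
  tool shift mm [ 5.9 -6.1 42.8] spin -1.0 n>= 1
```

Emit:
carry_out(commands=[{"grip": 0.02, "linear": [0.003, -0.003, 0.008], "spin": -0.9}, {"grip": 0.02, "linear": [0.002, -0.0025, 0.018], "spin": 0}, {"grip": 0.02, "linear": [0, 0, 0.01], "spin": 0}, {"grip": 0.02, "linear": [0, 0, 0.003], "spin": 0}, {"grip": 0.02, "linear": [0, 0, 0], "spin": 0}])

```text
time: 28.12
ee_pos: [0.4686, 0.0882, 0.0951]
eef_rot: [0.737, 0.675, 0.009, 0.025]
contact_force: [0.7, -0.0, -0.0]
width: 0.369
```

```bash
python3 -c "
from h import *
plan((.4656,.0885,.058))"
```

```text
t 28.12 pos [0.4686 0.0882 0.0951] phi 84.95 tilt [ 0.0467 -0.0242] w 0.369 F [ 0.7 -0.  -0. ]
  tool shift mm [ 0.8 -4.8 36.9] spin -0.0 n>= 1
```

Emit:
carry_out(commands=[{"grip": 0.02, "linear": [0.0008, -0.0045, 0.007], "spin": 0}, {"grip": 0.02, "linear": [0, 0, 0.009], "spin": 0}, {"grip": 0.02, "linear": [0, 0, 0.005], "spin": 0}, {"grip": 0.02, "linear": [0, 0, 0], "spin": 0}])

```text
time: 28.62
ee_pos: [0.4655, 0.0889, 0.0731]
eef_rot: [0.737, 0.675, 0.01, 0.025]
contact_force: [0.1, 0.0, -0.3]
width: 0.373
```

```bash
python3 -c "
from h import *
plan((.4656,.0885,.058))"
```

```text
t 28.62 pos [0.4655 0.0889 0.0731] phi 84.94 tilt [ 0.0481 -0.0241] w 0.373 F [ 0.1  0.  -0.3]
  tool shift mm [-0.1 -0.6 15.1] spin -0.1 n>= 1
```

Emit:
carry_out(commands=[{"grip": 0.02, "linear": [0, -0.0006, 0.005], "spin": 0}, {"grip": 0.02, "linear": [0, 0, 0.006], "spin": 0}, {"grip": 0.02, "linear": [0, 0, 0.003], "spin": 0}, {"grip": 0.02, "linear": [0, 0, 0.0005], "spin": 0}])

```text
time: 29.12
ee_pos: [0.4659, 0.0886, 0.0577]
eef_rot: [0.737, 0.675, 0.01, 0.025]
contact_force: [-0.5, -1.0, 1.5]
width: 0.373
```

```bash
python3 -c "
from h import *
plan((.4656,.0885,.0575))"
```

```text
t 29.12 pos [0.4659 0.0886 0.0577] phi 84.93 tilt [ 0.0484 -0.024 ] w 0.373 F [-0.5 -1.   1.5]
  tool shift mm [-0.2 -0.3  0.2] spin -0.1 n>= 1
```

Emit:
carry_out(commands=[{"grip": 0.065, "linear": [0, 0, 0], "spin": 0}, {"grip": 0.065, "linear": [0, 0, 0], "spin": 0}, {"grip": 0.065, "linear": [0, 0, 0], "spin": 0}, {"grip": 0.065, "linear": [0, 0, 0], "spin": 0}, {"grip": 0.065, "linear": [0, 0, -0.01], "spin": 0}, {"grip": 0.065, "linear": [0, 0, -0.025], "spin": 0}, {"grip": 0.065, "linear": [0, 0, -0.035], "spin": 0}, {"grip": 0.065, "linear": [0, 0, -0.035], "spin": 0}, {"grip": 0.065, "linear": [0, 0, -0.03], "spin": 0}, {"grip": 0.065, "linear": [0, 0, -0.01], "spin": 0}, {"grip": 0.065, "linear": [0, 0, 0], "spin": 0}])

```text
time: 30.5
ee_pos: [0.4586, 0.0929, 0.2102]
eef_rot: [0.737, 0.676, 0.011, 0.026]
contact_force: [0.1, 0.0, -1.3]
width: 0.76
```

```bash
python3 -c "
from h import *
plan((.6421,.0606,.2),10.5)
p=r.camera_params('wrist');im=r.grab_frame('wrist');cv2.imwrite('pics/w13.png',im)
print([proj(p,(*W[i],z))[0].round(1) for i in W for z in(.022,.06)])
cv2.imwrite('pics/s13.png',cv2.resize(r.grab_frame('scene')[200:350,300:500],None,fx=4,fy=4))"
```

```text
t 30.5 pos [0.4586 0.0929 0.2102] phi 85.01 tilt [ 0.0516 -0.0236] w 0.76 F [ 0.1  0.  -1.3]
  tool shift mm [-16.1 184.8  20.4] spin 74.5 n>= 3
[array([319.5, 215.1]), array([322.1, 228.4]), array([319.4, 155.8]), array([322.2, 161.6]), array([319.4,  90.8]), array([322.3,  87.4])]
```

View pics/w13.png

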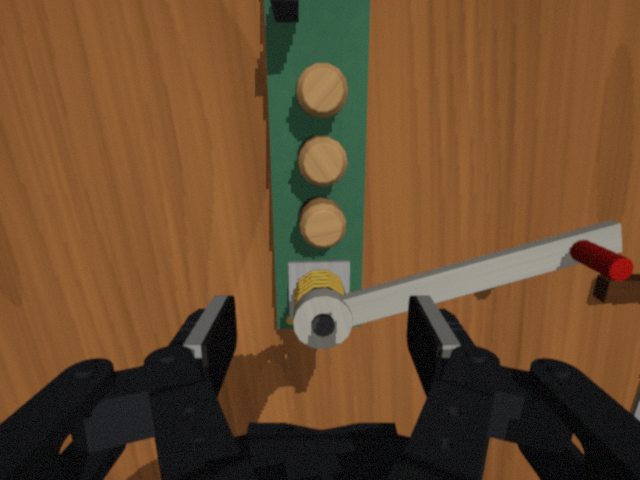

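View pics/s13.png

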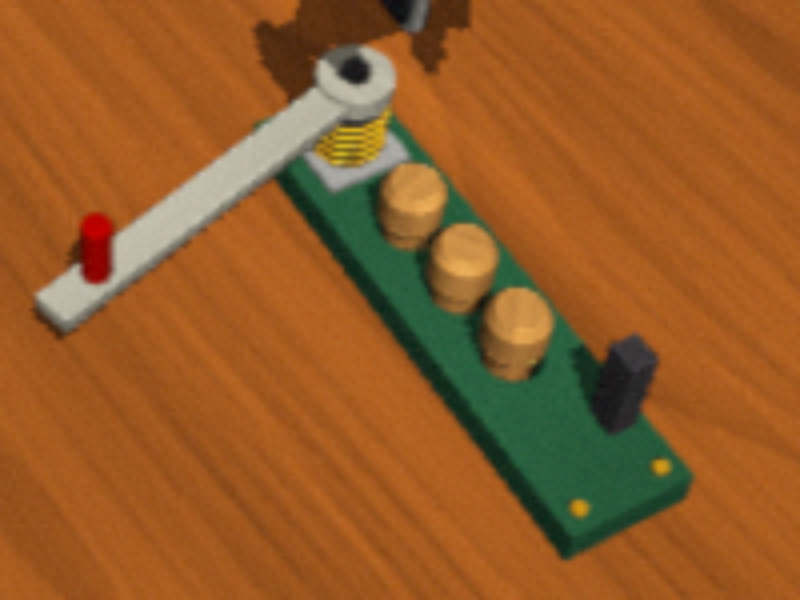

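All three knobs stand seated, at wrist (322,224), (322,160) and (322,90), and the arm is still open. Next is the handle.

Emit:
carry_out(commands=[{"grip": 0.065, "linear": [-0.002, 0.018, 0], "spin": 0}, {"grip": 0.065, "linear": [-0.003, 0.035, 0], "spin": 0}, {"grip": 0.065, "linear": [-0.004, 0.042, 0], "spin": 0}, {"grip": 0.065, "linear": [-0.003, 0.035, 0], "spin": 0}, {"grip": 0.065, "linear": [-0.002, 0.02, 0], "spin": 0}, {"grip": 0.065, "linear": [0, 0.005, 0], "spin": 5}, {"grip": 0.065, "linear": [0, 0, 0], "spin": 9}, {"grip": 0.065, "linear": [0, 0, 0], "spin": 10}, {"grip": 0.065, "linear": [0, 0, 0], "spin": 10}, {"grip": 0.065, "linear": [0, 0, 0], "spin": 10}, {"grip": 0.065, "linear": [0, 0, 0], "spin": 10}, {"grip": 0.065, "linear": [0, 0, 0], "spin": 10}, {"grip": 0.065, "linear": [0, 0, 0], "spin": 6}, {"grip": 0.065, "linear": [0, 0, 0], "spin": 0}])

```text
time: 32.35
ee_pos: [0.6024, 0.0611, 0.1846]
eef_rot: [0.994, 0.112, -0.004, 0.015]
contact_force: [1.0, 0.8, -0.2]
width: 0.758
```

```bash
python3 -c "
from h import *
plan((.6421,.0606,.17),10.5)
p=r.camera_params('wrist');im=r.grab_frame('wrist');cv2.imwrite('pics/w14.png',im)
print(proj(p,(.6421,.0606,.114)),proj(p,(.6421,.0606,.076)))
print(r.sense()['q'].round(2))"
```

```text
t 32.35 pos [0.6024 0.0611 0.1846] phi 12.88 tilt [-0.0051 -0.0315] w 0.758 F [ 1.   0.8 -0.2]
  tool shift mm [38.7  8.9 14.4] spin 2.4 n>= 1
[[336.21189362 188.97753901]] [[331.83185942 177.28736319]]
[ 0.02  0.49 -0.24  1.45  0.15  1.23 -1.59]
```

View pics/w14.png

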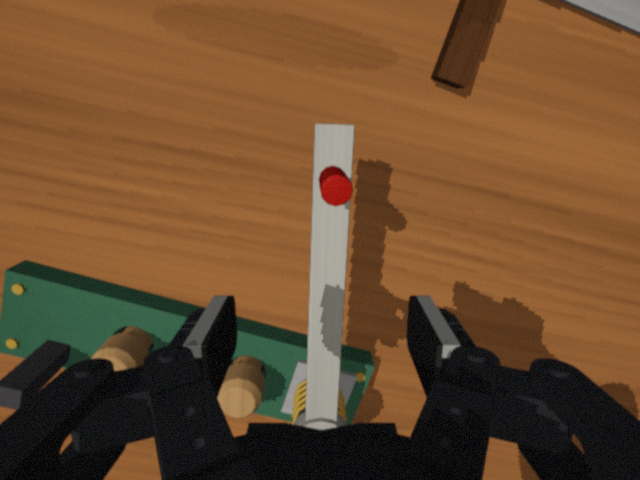

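Handle top is at (336,190), predicted (336,189).

Emit:
carry_out(commands=[{"grip": 0.065, "linear": [0.015, 0.004, 0], "spin": 2}, {"grip": 0.065, "linear": [0.017, 0.004, 0.005], "spin": 0}, {"grip": 0.065, "linear": [0.005, 0.001, 0.005], "spin": 0}, {"grip": 0.065, "linear": [0, 0, 0], "spin": 0}])

```text
time: 32.9
ee_pos: [0.6392, 0.0594, 0.1706]
eef_rot: [0.995, 0.098, -0.007, 0.015]
contact_force: [-0.5, -0.5, -1.1]
width: 0.764
```

```bash
python3 -c "
from h import *
plan((.6421,.0606,.106),10.5)"
```

```text
t 32.9 pos [0.6392 0.0594 0.1706] phi 11.2 tilt [-0.0118 -0.0319] w 0.764 F [-0.5 -0.5 -1.1]
  tool shift mm [ 4.2 -2.5 64.5] spin 0.7 n>= 2
```

Emit:
carry_out(commands=[{"grip": 0.065, "linear": [0.002, -0.0015, 0.01], "spin": 0.6}, {"grip": 0.065, "linear": [0.001, -0.001, 0.018], "spin": 0}, {"grip": 0.065, "linear": [0, 0, 0.018], "spin": 0}, {"grip": 0.065, "linear": [0, 0, 0.006], "spin": 0}, {"grip": 0.065, "linear": [0, 0, 0], "spin": 0}])

```text
time: 33.52
ee_pos: [0.6386, 0.0613, 0.114]
eef_rot: [0.995, 0.093, -0.009, 0.015]
contact_force: [0.3, -0.3, -0.3]
width: 0.765
```

```bash
python3 -c "
from h import *
plan((.6421,.0606,.106),10.5)"
```

```text
t 33.52 pos [0.6386 0.0613 0.114 ] phi 10.67 tilt [-0.0156 -0.0321] w 0.765 F [ 0.3 -0.3 -0.3]
  tool shift mm [3.5 1.1 8. ] spin 0.2 n>= 1
```

Emit:
carry_out(commands=[{"grip": 0.065, "linear": [0.0035, 0.001, 0.005], "spin": 0}, {"grip": 0.065, "linear": [0, 0, 0.002], "spin": 0}, {"grip": 0.065, "linear": [0, 0, 0], "spin": 0}, {"grip": 0.005, "linear": [0, 0, 0], "spin": 0}, {"grip": 0.005, "linear": [0, 0, 0], "spin": 0}, {"grip": 0.005, "linear": [0, 0, 0], "spin": 0}, {"grip": 0.005, "linear": [0, 0, 0], "spin": 0}, {"grip": 0.005, "linear": [0, 0, 0], "spin": 0}, {"grip": 0.005, "linear": [0, 0, 0], "spin": 0}])

```text
time: 34.65
ee_pos: [0.6437, 0.0613, 0.1087]
eef_rot: [0.996, 0.093, -0.007, 0.014]
contact_force: [0.3, -0.7, -0.2]
width: 0.162
```

```bash
python3 -c "
from h import *
plan((.6421,.0606,.106),10.5)
p=r.camera_params('wrist');im=r.grab_frame('wrist');cv2.imwrite('pics/w15.png',im)"
```

```text
t 34.65 pos [0.6437 0.0613 0.1087] phi 10.61 tilt [-0.0118 -0.0298] w 0.162 F [ 0.3 -0.7 -0.2]
  tool shift mm [-1.6  0.3  2.8] spin 0.1 n>= 1
```

View pics/w15.png

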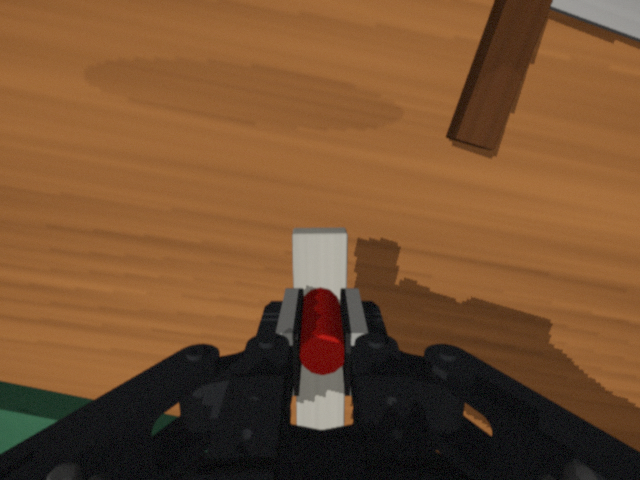

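The peg is pinched at (321,330). I swing along the arc in portions.

Emit:
carry_out(commands=[{"grip": 0.005, "linear": [-0.0005, -0.008, 0], "spin": -2.5}, {"grip": 0.005, "linear": [-0.0007, -0.016, 0], "spin": -5}, {"grip": 0.005, "linear": [-0.0007, -0.016, 0], "spin": -5}, {"grip": 0.005, "linear": [-0.0007, -0.016, 0], "spin": -5}, {"grip": 0.005, "linear": [-0.0003, -0.008, 0], "spin": -2.5}])

```text
time: 35.33
ee_pos: [0.6212, 0.1211, 0.1087]
eef_rot: [0.963, 0.27, -0.008, 0.014]
contact_force: [1.8, -1.3, 0.3]
width: 0.171
```

```bash
cat >> h.py <<'E'
def arc():
    st=r.sense();pv=np.array([.46018,.02701]);d=st['ee_pos'][:2]-pv
    a=np.degrees(np.arctan2(d[1],d[0]));print("arm angle",a.round(2),"rad",np.hypot(*d).round(4),"keeper",np.radians(a-10.47).round(3),"moment",st['moment'].round(1))
    plan((.4763,.2113,.108),a)
E
python3 -c "
from h import *
arc()"
```

```text
arm angle 30.29 rad 0.1865 keeper 0.346 moment [ 0.3 -0.  -0.2]
t 35.33 pos [0.6212 0.1211 0.1087] phi 31.31 tilt [-0.0083 -0.0318] w 0.171 F [ 1.8 -1.3  0.3]
  tool shift mm [ -76.9 -152.4   -0.9] spin 1.0 n>= 3
```

Emit:
carry_out(commands=[{"grip": 0.005, "linear": [-0.001, -0.012, 0], "spin": -3}, {"grip": 0.005, "linear": [-0.001, -0.016, 0], "spin": -5}, {"grip": 0.005, "linear": [-0.001, -0.016, 0], "spin": -5}, {"grip": 0.005, "linear": [-0.0007, -0.016, 0], "spin": -5}, {"grip": 0.005, "linear": [-0.0007, -0.016, 0], "spin": -5}, {"grip": 0.005, "linear": [-0.0003, -0.008, 0], "spin": -2.5}])

```text
time: 36.08
ee_pos: [0.5647, 0.1811, 0.1087]
eef_rot: [0.876, 0.483, -0.006, 0.015]
contact_force: [1.7, -0.9, -0.8]
width: 0.17
```

```bash
python3 -c "
from h import *
arc()"
```

```text
arm angle 55.86 rad 0.1862 keeper 0.792 moment [ 0.3 -0.2 -0.4]
t 36.08 pos [0.5647 0.1811 0.1087] phi 57.7 tilt [ 0.003  -0.0317] w 0.17 F [ 1.7 -0.9 -0.8]
  tool shift mm [-21.7 -90.8  -0.5] spin 1.8 n>= 2
```

Emit:
carry_out(commands=[{"grip": 0.005, "linear": [-0.001, -0.012, 0], "spin": -2}, {"grip": 0.005, "linear": [-0.001, -0.016, 0], "spin": -5}, {"grip": 0.005, "linear": [-0.001, -0.016, 0], "spin": -5}, {"grip": 0.005, "linear": [-0.0005, -0.012, 0], "spin": -4}, {"grip": 0.005, "linear": [-0.0002, -0.006, 0], "spin": -2}])

```text
time: 36.7
ee_pos: [0.51, 0.2061, 0.1087]
eef_rot: [0.786, 0.618, -0.003, 0.016]
contact_force: [3.4, 0.4, -2.3]
width: 0.172
```

```bash
python3 -c "
from h import *
arc()"
```

```text
arm angle 74.45 rad 0.1859 keeper 1.117 moment [ 0.5 -0.3 -0.4]
t 36.7 pos [0.51   0.2061 0.1087] phi 76.31 tilt [ 0.0141 -0.0286] w 0.172 F [ 3.4  0.4 -2.3]
  tool shift mm [ -3. -34.   0.] spin 1.9 n>= 1
```

Emit:
carry_out(commands=[{"grip": 0.005, "linear": [-0.0015, -0.012, 0], "spin": -1}, {"grip": 0.005, "linear": [-0.0005, -0.012, 0], "spin": -3}, {"grip": 0.005, "linear": [-0.0003, -0.006, 0], "spin": -2}, {"grip": 0.005, "linear": [0, -0.003, 0], "spin": -1}, {"grip": 0.005, "linear": [0, -0.001, 0], "spin": 0}])

```text
time: 37.33
ee_pos: [0.4814, 0.2116, 0.1087]
eef_rot: [0.744, 0.668, 0.002, 0.019]
contact_force: [5.4, 1.3, -2.3]
width: 0.163
```

```bash
python3 -c "
from h import *
arc()"
```

```text
arm angle 83.44 rad 0.1858 keeper 1.274 moment [ 0.3 -0.2 -0. ]
t 37.33 pos [0.4814 0.2116 0.1087] phi 83.79 tilt [ 0.028  -0.0247] w 0.163 F [ 5.4  1.3 -2.3]
  tool shift mm [-0.8 -5.1  0.5] spin 0.3 n>= 1
```

Emit:
carry_out(commands=[{"grip": 0.005, "linear": [-0.0003, -0.005, 0], "spin": -0.5}, {"grip": 0.005, "linear": [0, -0.003, 0], "spin": 0}, {"grip": 0.005, "linear": [0, -0.003, 0], "spin": 0}])

```text
time: 37.7
ee_pos: [0.4754, 0.2121, 0.1088]
eef_rot: [0.74, 0.672, 0.006, 0.021]
contact_force: [10.3, -0.3, -6.0]
width: 0.165
```

```bash
python3 -c "
from h import *
arc()"
```

```text
arm angle 85.3 rad 0.1857 keeper 1.306 moment [ 0.3 -0.9  0.3]
t 37.7 pos [0.4754 0.2121 0.1088] phi 84.45 tilt [ 0.038  -0.0228] w 0.165 F [10.3 -0.3 -6. ]
  tool shift mm [-0.7  0.9  0.8] spin -0.8 n>= 1
```

Emit:
carry_out(commands=[{"grip": 0.005, "linear": [0, -0.003, 0], "spin": 0}, {"grip": 0.005, "linear": [0, -0.003, 0], "spin": 0}])

```text
time: 37.95
ee_pos: [0.4752, 0.2121, 0.1088]
eef_rot: [0.74, 0.672, 0.011, 0.024]
contact_force: [10.3, 1.5, -4.9]
width: 0.168
```

```bash
python3 -c "
from h import *
arc()
for i in range(10): a=r.grab_frame('scene')
b=r.grab_frame('side');arc();print(r.sense()['qvel'].round(3))
cv2.imwrite('pics/e1.png',cv2.resize(a[180:350,300:520],None,fx=3.5,fy=3.5))
cv2.imwrite('pics/e2.png',cv2.resize(b[120:300,200:380],None,fx=3.3,fy=3.3))"
```

```text
arm angle 85.36 rad 0.1857 keeper 1.307 moment [ 0.3 -0.7  0.2]
t 37.95 pos [0.4752 0.2121 0.1088] phi 84.51 tilt [ 0.0488 -0.0206] w 0.168 F [10.3  1.5 -4.9]
  tool shift mm [-0.7  1.1  0.9] spin -0.9 n>= 1
arm angle 85.36 rad 0.1858 keeper 1.307 moment [ 0.3 -0.8  0.2]
t 38.5 pos [0.4752 0.2122 0.1088] phi 84.51 tilt [ 0.0485 -0.0206] w 0.167 F [ 9.6  1.8 -5.3]
  tool shift mm [-0.7  1.1  0.8] spin -0.9 n>= 1
[ 0.    -0.001 -0.001  0.001  0.     0.002 -0.001]
```

View pics/e1.png

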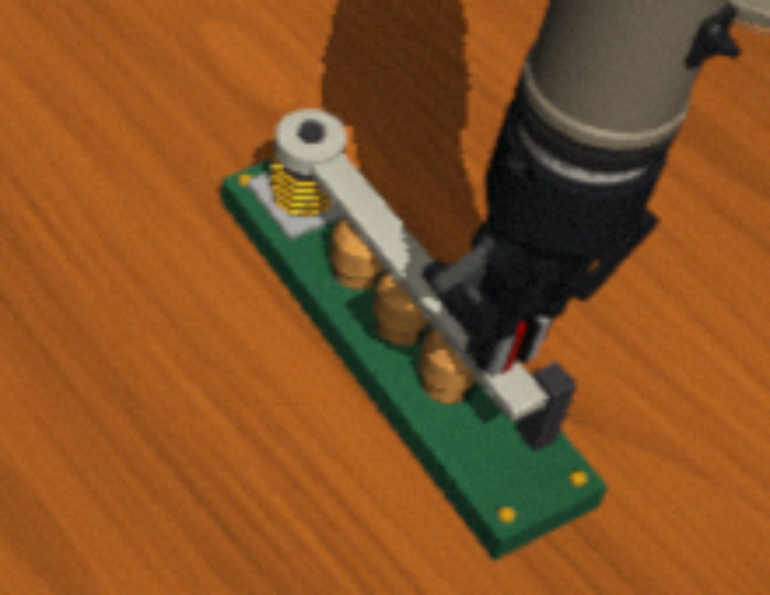

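View pics/e2.png

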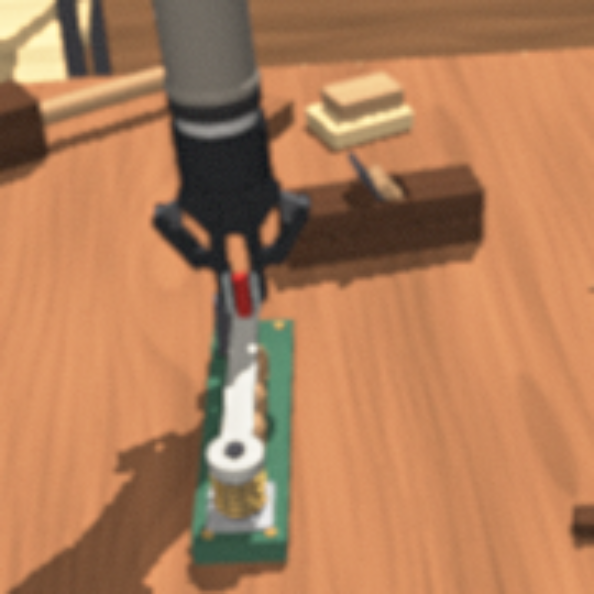

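The keeper bar lies against the stop block at (550,400), with three knobs upright beneath it at (355,255), (400,308) and (447,368). The pinch holds steady at about 10 N, so I hand in.

```bash
python3 -c "
from h import *
print(r.close_job())"
```

```text
the job is handed in; nothing more can be done
None
```

I stood the three pale-wood knobs upright in wells 2, 1 and 0, then pinched the red handle and swung the keeper arm to its stop. I handed the job in at about 38.5 s with the handle still gripped.

- **Knobs:** after each release the wrist camera showed the knob tops within 1–4 px of where seated knobs should appear. A scene view before the swing showed all three upright with the arm still open. In the final views they stood upright under the bar with no visible contact, though the bar partly hides them.
- **Keeper arm:** its angle, worked out from the tool position, was 1.307 rad against the nominal 1.30. It was at rest against the stop block, with about 10 N sideways force at the tool.
- **Other objects:** I did not touch the plane, try square, chisel or the blue and purple look-alikes. The plane was unmoved as far as I could see in the final side view; I did not re-measure the square and chisel at the end.
- **Deviation:** the tool drifted up to about 3° off vertical during the moves, since the interface has no tilt command. I saw no effect on the result.

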